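# Reload the reagent station: isolate, heft, load, reopen

## Robot

A 6-joint arm with a two-finger parallel gripper is mounted at the origin on a cart in front of the work surface, level with it; the furniture and walls round the work are solid. World frame = base frame: x ahead of the robot, y to its left, z up, the work surface at z = 0. Lengths are in mm, angles in degrees, forces in N, time in s.
With the tool pointing down it reaches from about 250 to 775 mm from the base axis. Payload 4 kg.
Tool frame: the origin (TCP) lies on the centre line of the jaws, within the pads' length; the fingertips stand 25 mm ahead of it and the grasp point (between the pads) lies 6 mm ahead of it; z points along the fingers, x is the direction in which the jaws open and shut, and the axes are right-handed (so a half turn about z gives the same grasp; the last joint's range is limited). The gripper opens to 94 mm and grips with 3 to 60 N. Pads are 16 mm wide; open, the fingers measure 119 mm over their backs; the gripper's body (75 mm by 177 mm) begins 78 mm behind the grasp point.
Start: joints at [-82.569, 4.996, 78.535, -0, 96.463, -5.907], TCP at [126.882, -535.181, 230.506] pointing down, gripper open.
Joint ranges: [-177.83, 177.83], [-43.37, 116.18], [15.69, 146.23], [-61.86, 241.86], [9.47, 152.12], [-147.06, 147.06]. Speed limits (degrees/s): [159.86, 159.86, 180, 180, 180, 180].

## Interface

Orientations are given as a 3x3 rotation matrix whose columns are the frame's x, y, z axes.
In Python, from workcell import * gives the robot as it stands. The module is installed in compiled form; this text tells all that it offers.
- The arm moves only by the tool drive_tool, never from a script. Its arguments are lists of equal length, an entry for each row: "angular": the turn, a rotation vector about the tool's x, y, z in degrees, a list of three; "dp": the shift along the tool's x, y, z in cm, a list of three; "hand": the opening in per cent of the stroke, from 0 (shut) to 100 (fully open). A call has exactly 8 rows; each row is the pose to reach, as a shift and turn from the pose commanded when the call began, along the tool's axes at that moment; what a row does not reach only later rows make up. A row lasts 1/8 s, in which the tool goes at most 62.5 mm and 10.7 degrees, less where a joint would pass 70% of its speed; a pose out of reach is approached as far as the arm can. A call with a gripper value outside its range is refused whole. The fingers move at their own pace and stop on an object; "squeeze" is the grip in N (left out, the last holds). Time passes only in rows, so rows that repeat a pose let the fingers close, or fill a call up. It gives the time, the measured TCP pose, the force and the opening at its end, in the units of the state.
- get_state(): the state, without advancing time (a new reading comes with each control period).
- snapshot(name): name is "scene" or "top" or "wrist"; returns a dict with "pixels" (400x640x3 uint8, blue, green, red), "camera_matrix" (3x3 intrinsics, pixels), "world_to_cam" (4x4, takes a point from world to camera coordinates). Camera axes: x right, y down, z forward; pixel columns grow to the right and rows downward; lengths in mm; the calibration is good to about 2 mm. A picture is of the moment at which its call begins. There is no depth.
- job_done(): hands the job in, once; it reports no verdict.
Trained networks look in the newest picture that a camera, given by its name, has taken for a name from the list of things; names that differ only in an ending like _2 or _b are one class to them, and where a whole thing is asked for, a point or a joint stands for the part that bears it (a point fixed in the world has none). Each returns a list of dicts, best first, with "confidence" (0 to 1); they miss things now and then, are a little off and sometimes report something else, mostly with a low value. They report only what shows in the picture. A call takes as long as a camera call.
- look_for(label, camera): "at" ([x, y, z] in mm, in world coordinates, good to about 4 mm: the middle of the surface that is visible of it).
The state is a dict: "clock": time; "joint_pos": joint angles; "joint_velocities": joint speeds; "joint_efforts": joint torques, N m; "ee_pos": TCP position; "ee_rot": TCP orientation; "contact_force": force on the tool from outside, world axes, zero at the start; "moment": the same for the moment, N m; "opening": finger opening in mm.
Only numpy, scipy, OpenCV 4.12 (cv2) and the standard library are available. Lean on these libraries where they do the work, as an engineer would, in place of code of your own. Each camera call takes 0.05 s, during which the arm holds its last target. There are 200 camera calls.

## Task

Reload the reagent station: first isolate it by turning the blue bar of the wash-line needle valve clockwise until the valve is felt to stop on its seat. The white packs look alike but some are spent and only their weight tells which: slide every full one into a lane of its own, past the stiff coupling until it is fully home against the hard stop, and stand every spent one upright on the brown tray. Once every pack is in its place, open the valve one eighth of a turn (45 degrees) from its seat, and leave the other things on the bench where they are.

Things in the scene. Friction and masses are not known exactly. Their poses are not given: they have to be found in the camera images.
- station: reagent station, fixed: white housing 212 mm wide, 104 mm high, with three parallel open-topped lanes before it, open towards the robot. Origin on the counter under the middle lane's centre; x points into the lanes, z up. Deck 6 mm thick. Lanes 54 mm wide, 66 mm apart, between guide walls 31 mm high with rounded noses (fronts at x = -55 to -56 mm). Housing face (hard stop) at x = +55 mm.
- deck: grey deck plate of the station, the floor of all three lanes, top 6 mm above the counter; its origin and axes are the station's. A pack rests on it with its full weight.
- coupling (a point): tip of the middle lane's brass coupling; each lane has one at its far end, 18 mm round, 36 mm above the counter, sticking out 10 mm from the housing face at the start. It is not sprung but stiff: it yields to about 3 N, slides back and stays there.
- lane_1 (a point): left lane: where a pack's origin is when the pack is fully home (on the lane floor, 6 mm above the counter, coupling pushed right back, front end against the hard stop); axes as the station's, x into the lane. A pack that only touches the coupling is 10 mm short of this.
- lane_2 (a point): middle lane: where a pack's origin is when the pack is fully home (on the lane floor, 6 mm above the counter, coupling pushed right back, front end against the hard stop); axes as the station's, x into the lane. A pack that only touches the coupling is 10 mm short of this.
- lane_3 (a point): right lane: where a pack's origin is when the pack is fully home (on the lane floor, 6 mm above the counter, coupling pushed right back, front end against the hard stop); axes as the station's, x into the lane. A pack that only touches the coupling is 10 mm short of this.
- pack_1: white reagent pack, teal-banded label, standing upright (4 or 5 present; None if absent). Body 110 mm (x) x 34 (y) x 60 high on a grey foot 110 x 50 x 6, grip fin on top, centred, 60 x 12, 60 to 88 mm above the underside. Ends alike, either may lead. Origin: centre of underside, z up. Full: 0.25 to 0.31 kg; spent: 0.06 to 0.08; only weight tells, any may be either; two or three are full.
- pack_2: white reagent pack, teal-banded label, standing upright (4 or 5 present; None if absent). Body 110 mm (x) x 34 (y) x 60 high on a grey foot 110 x 50 x 6, grip fin on top, centred, 60 x 12, 60 to 88 mm above the underside. Ends alike, either may lead. Origin: centre of underside, z up. Full: 0.25 to 0.31 kg; spent: 0.06 to 0.08; only weight tells, any may be either; two or three are full.
- pack_3: white reagent pack, teal-banded label, standing upright (4 or 5 present; None if absent). Body 110 mm (x) x 34 (y) x 60 high on a grey foot 110 x 50 x 6, grip fin on top, centred, 60 x 12, 60 to 88 mm above the underside. Ends alike, either may lead. Origin: centre of underside, z up. Full: 0.25 to 0.31 kg; spent: 0.06 to 0.08; only weight tells, any may be either; two or three are full.
- pack_4: white reagent pack, teal-banded label, standing upright (4 or 5 present; None if absent). Body 110 mm (x) x 34 (y) x 60 high on a grey foot 110 x 50 x 6, grip fin on top, centred, 60 x 12, 60 to 88 mm above the underside. Ends alike, either may lead. Origin: centre of underside, z up. Full: 0.25 to 0.31 kg; spent: 0.06 to 0.08; only weight tells, any may be either; two or three are full.
- pack_5: white reagent pack, teal-banded label, standing upright (4 or 5 present; None if absent). Body 110 mm (x) x 34 (y) x 60 high on a grey foot 110 x 50 x 6, grip fin on top, centred, 60 x 12, 60 to 88 mm above the underside. Ends alike, either may lead. Origin: centre of underside, z up. Full: 0.25 to 0.31 kg; spent: 0.06 to 0.08; only weight tells, any may be either; two or three are full.
- valve (a joint): opening of the wash-line needle valve in rad, growing counter-clockwise as seen from above. 0 is the hard stop of the closed valve on its seat (range 0 to 2.4); the handle's direction at the seat differs from start to start and is not marked. It stays where it is left; turning takes about 0.06 N m.
- valve_bar (a point): the valve's blue bar handle behind the rack of blood tubes: upright bar 64 mm long (the point's x), 10 mm thick (y), its top 120 mm and its lower edge 94 mm above the counter. The point is on the vertical turning axis, 110 mm above the counter.
- tray: brown tray for spent packs, fixed: 120 mm (its x) x 260 mm (its y) x 14 mm high. Origin at the centre of its underside; packs stand on its flat top, 14 mm above the counter.
- timer: white bench timer 60 x 64 x 23 mm, bystander, origin at the centre of its underside
- orange_rack: empty orange rack 68 x 176 x 30 mm, bystander, origin at the centre of its underside
- cup_a: lidded specimen cup, 49 mm across, 55 mm high, bystander, origin at the centre of its underside
- cup_b: lidded specimen cup like cup_a, bystander
- vial: small dropper vial, 26 mm across, 58 mm high, bystander, origin at the centre of its underside

How it is judged (in metres and radians):
On the way, in this order (a step that is already met when the one before it is completed fails the run):
1. the valve is shut on its seat (within 0.08 rad of the stop) before the packs are placed (value of joint valve below 0.08 rad), for 0.3 s.
2. with the valve still shut, every full pack (its weight over 1.6 N resting on the deck) is home in a lane and every spent one (under 1.6 N on the tray) stands on the tray ((((distance between pack_1 and lane_1 below 0.005 m or distance between pack_1 and lane_2 below 0.005 m or distance between pack_1 and lane_3 below 0.005 m) and contact force between pack_1 and deck above 1.6 N) or ((x of pack_1 in the frame of tray between -0.06 and 0.06 m and y of pack_1 in the frame of tray between -0.13 and 0.13 m and z of pack_1 in the frame of tray between 0.01 and 0.02 m and angle between pack_1's own z axis and vertical below 0.1 rad) and contact force between pack_1 and tray below 1.6 N)) and (((distance between pack_2 and lane_1 below 0.005 m or distance between pack_2 and lane_2 below 0.005 m or distance between pack_2 and lane_3 below 0.005 m) and contact force between pack_2 and deck above 1.6 N) or ((x of pack_2 in the frame of tray between -0.06 and 0.06 m and y of pack_2 in the frame of tray between -0.13 and 0.13 m and z of pack_2 in the frame of tray between 0.01 and 0.02 m and angle between pack_2's own z axis and vertical below 0.1 rad) and contact force between pack_2 and tray below 1.6 N)) and (((distance between pack_3 and lane_1 below 0.005 m or distance between pack_3 and lane_2 below 0.005 m or distance between pack_3 and lane_3 below 0.005 m) and contact force between pack_3 and deck above 1.6 N) or ((x of pack_3 in the frame of tray between -0.06 and 0.06 m and y of pack_3 in the frame of tray between -0.13 and 0.13 m and z of pack_3 in the frame of tray between 0.01 and 0.02 m and angle between pack_3's own z axis and vertical below 0.1 rad) and contact force between pack_3 and tray below 1.6 N)) and (((distance between pack_4 and lane_1 below 0.005 m or distance between pack_4 and lane_2 below 0.005 m or distance between pack_4 and lane_3 below 0.005 m) and contact force between pack_4 and deck above 1.6 N) or ((x of pack_4 in the frame of tray between -0.06 and 0.06 m and y of pack_4 in the frame of tray between -0.13 and 0.13 m and z of pack_4 in the frame of tray between 0.01 and 0.02 m and angle between pack_4's own z axis and vertical below 0.1 rad) and contact force between pack_4 and tray below 1.6 N)) and (((distance between pack_5 and lane_1 below 0.005 m or distance between pack_5 and lane_2 below 0.005 m or distance between pack_5 and lane_3 below 0.005 m) and contact force between pack_5 and deck above 1.6 N) or ((x of pack_5 in the frame of tray between -0.06 and 0.06 m and y of pack_5 in the frame of tray between -0.13 and 0.13 m and z of pack_5 in the frame of tray between 0.01 and 0.02 m and angle between pack_5's own z axis and vertical below 0.1 rad) and contact force between pack_5 and tray below 1.6 N)) and value of joint valve below 0.15 rad), for 0.3 s.
3. the valve is open by 45 degrees (within 8) (value of joint valve between 0.645 and 0.925 rad), for 0.3 s.
At the end, for the whole second after the job is handed in: Each pack at rest: full ones home in a lane (origin within 5 mm of a lane's home point, weight, over 1.6 N, on the deck), spent ones (under 1.6 N) upright on the brown tray, centre over it; the valve open 45 degrees from its seat, within 8 degrees (0.645 to 0.925 rad) (all of step 3 and (((distance between pack_1 and lane_1 below 0.005 m or distance between pack_1 and lane_2 below 0.005 m or distance between pack_1 and lane_3 below 0.005 m) and contact force between pack_1 and deck above 1.6 N) or ((x of pack_1 in the frame of tray between -0.06 and 0.06 m and y of pack_1 in the frame of tray between -0.13 and 0.13 m and z of pack_1 in the frame of tray between 0.01 and 0.02 m and angle between pack_1's own z axis and vertical below 0.1 rad) and contact force between pack_1 and tray below 1.6 N)) and (((distance between pack_2 and lane_1 below 0.005 m or distance between pack_2 and lane_2 below 0.005 m or distance between pack_2 and lane_3 below 0.005 m) and contact force between pack_2 and deck above 1.6 N) or ((x of pack_2 in the frame of tray between -0.06 and 0.06 m and y of pack_2 in the frame of tray between -0.13 and 0.13 m and z of pack_2 in the frame of tray between 0.01 and 0.02 m and angle between pack_2's own z axis and vertical below 0.1 rad) and contact force between pack_2 and tray below 1.6 N)) and (((distance between pack_3 and lane_1 below 0.005 m or distance between pack_3 and lane_2 below 0.005 m or distance between pack_3 and lane_3 below 0.005 m) and contact force between pack_3 and deck above 1.6 N) or ((x of pack_3 in the frame of tray between -0.06 and 0.06 m and y of pack_3 in the frame of tray between -0.13 and 0.13 m and z of pack_3 in the frame of tray between 0.01 and 0.02 m and angle between pack_3's own z axis and vertical below 0.1 rad) and contact force between pack_3 and tray below 1.6 N)) and (((distance between pack_4 and lane_1 below 0.005 m or distance between pack_4 and lane_2 below 0.005 m or distance between pack_4 and lane_3 below 0.005 m) and contact force between pack_4 and deck above 1.6 N) or ((x of pack_4 in the frame of tray between -0.06 and 0.06 m and y of pack_4 in the frame of tray between -0.13 and 0.13 m and z of pack_4 in the frame of tray between 0.01 and 0.02 m and angle between pack_4's own z axis and vertical below 0.1 rad) and contact force between pack_4 and tray below 1.6 N)) and (((distance between pack_5 and lane_1 below 0.005 m or distance between pack_5 and lane_2 below 0.005 m or distance between pack_5 and lane_3 below 0.005 m) and contact force between pack_5 and deck above 1.6 N) or ((x of pack_5 in the frame of tray between -0.06 and 0.06 m and y of pack_5 in the frame of tray between -0.13 and 0.13 m and z of pack_5 in the frame of tray between 0.01 and 0.02 m and angle between pack_5's own z axis and vertical below 0.1 rad) and contact force between pack_5 and tray below 1.6 N)) and linear speed of each of pack_1, pack_2, pack_3, pack_4, pack_5 below 0.02 m/s); the robot touches nothing.
It fails at once if a bystander (timer, orange rack, cups, vial) is shoved more than 4 cm (distance of any of timer, orange_rack, cup_a, cup_b, vial from where it was at the start of the episode above 0.04 m).
Of pack_1, pack_2, pack_3, pack_4, pack_5 only 4 to 5 are there at a start; the rules pass over those that are not, and their reading is None.
At some moment in a run one of pack_1, pack_2, pack_3, pack_4, pack_5 may be knocked a few centimetres aside while the robot is not near it.
It also fails if it takes over 200 s, if anything falls off the work surface, if the arm or the gripper's body presses on something with over 40 N, if the wrist force passes 120 N, or if a joint passes its speed limit or range.

## Working session

There is one attempt and no reset: what is moved stays moved. The work goes in short steps, Python scripts to look and compute and a tool call to move; the robot and the scene stay as the last step left them, time stands still between calls to the robot, and variables do not carry over. Pictures are saved under pics/ and viewed, on a budget of 14 in all, crops included, one or two more only if the job needs it, and the job is handed in when it is done.

Besides the shell and the picture viewer there is one more tool, called after "Call:" as name(argument=value, ...) on one line, values as JSON. drive_tool: Moves the arm, as the interface text tells. Its arguments: {"type":"object","properties":{"angular":{"type":"array"},"dp":{"type":"array"},"hand":{"type":"array"},"squeeze":{"type":"number"}},"required":["angular","dp","hand"]}

```bash
mkdir -p pics
python3 - <<'E'
from workcell import *
import cv2,numpy as np
s=get_state();print(s)
for c in ["scene","top"]:
    d=snapshot(c);cv2.imwrite(f"pics/{c}0.png",d["pixels"]);print(c,d["camera_matrix"].tolist(),np.round(d["world_to_cam"],4).tolist())
    for l in ["station","pack_1","valve_bar","tray","timer","orange_rack","cup_a","vial","coupling"]:
        print(l,[(np.round(r["at"]).tolist(),round(r["confidence"],2)) for r in look_for(l,c)])
E
```

```text
{'clock': 0.0, 'joint_pos': array([-8.25673608e+01,  5.03829826e+00,  7.86228584e+01, -9.48789427e-04,
        9.64639767e+01, -5.90663268e+00]), 'joint_velocities': array([-0.01928682,  0.03401488, -0.023441  , -0.03782045,  0.04347087,
        0.06845356]), 'joint_efforts': array([ 2.13094521e-03, -3.40180206e+01, -3.02424502e+01,  7.20780529e-02,
        3.28396645e-02, -1.70617800e-04]), 'ee_pos': array([ 126.82538634, -534.66950447,  229.32857081]), 'ee_rot': array([[ 2.30714602e-01, -9.73021420e-01, -2.98837746e-04],
       [-9.73019037e-01, -2.30714702e-01,  2.16350886e-03],
       [-2.17408673e-03, -2.08378271e-04, -9.99997615e-01]]), 'contact_force': array([-0.79071929,  0.11210836,  0.04727416]), 'moment': array([-0.00119814, -0.01163866,  0.03317795]), 'opening': 93.91476072005645}
scene [[495.6650857327095, 0.0, 326.2587412319913], [0.0, 495.6650857327095, 204.48621874370306], [0.0, 0.0, 1.0]] [[0.8793, -0.4756, 0.0226, -522.4845], [-0.2331, -0.4714, -0.8506, 177.9382], [0.4152, 0.7427, -0.5254, 1406.4362], [0.0, 0.0, 0.0, 1.0]]
station [([660.0, 254.0, 42.0], 0.75)]
pack
[... 547 characters left out ...]
[[-0.0733, -0.9973, -0.0026, -46.0608], [-0.9701, 0.0719, -0.2319, 562.455], [0.2315, -0.0145, -0.9727, 1672.2804], [0.0, 0.0, 0.0, 1.0]]
station [([648.0, 266.0, 29.0], 0.64)]
pack_1 [([423.0, -85.0, 60.0], 0.87), ([430.0, 59.0, 61.0], 0.87), ([424.0, -11.0, 58.0], 0.8), ([427.0, -236.0, 60.0], 0.66), ([435.0, -159.0, 62.0], 0.62)]
valve_bar [([676.0, 28.0, 119.0], 0.6), ([433.0, -156.0, 59.0], 0.27)]
tray [([659.0, -272.0, 12.0], 0.56), ([428.0, 57.0, 64.0], 0.26)]
timer [([381.0, 122.0, 17.0], 0.78), ([465.0, -393.0, 55.0], 0.28)]
orange_rack [([393.0, -379.0, 27.0], 0.7)]
cup_a [([466.0, -392.0, 58.0], 0.67), ([461.0, -465.0, 55.0], 0.51)]
vial [([381.0, -485.0, 33.0], 0.38)]
coupling []
```

```bash
cd pics
python3 - <<'E'
import cv2
a=cv2.imread("top0.png");cv2.imwrite("v1.png",cv2.resize(a[40:340,60:480],None,fx=1.9,fy=1.9,interpolation=cv2.INTER_CUBIC))
a=cv2.imread("scene0.png");cv2.imwrite("v2.png",cv2.resize(a,None,fx=1.25,fy=1.25))
E
```

```text
(no output)
```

View pics/v1.png

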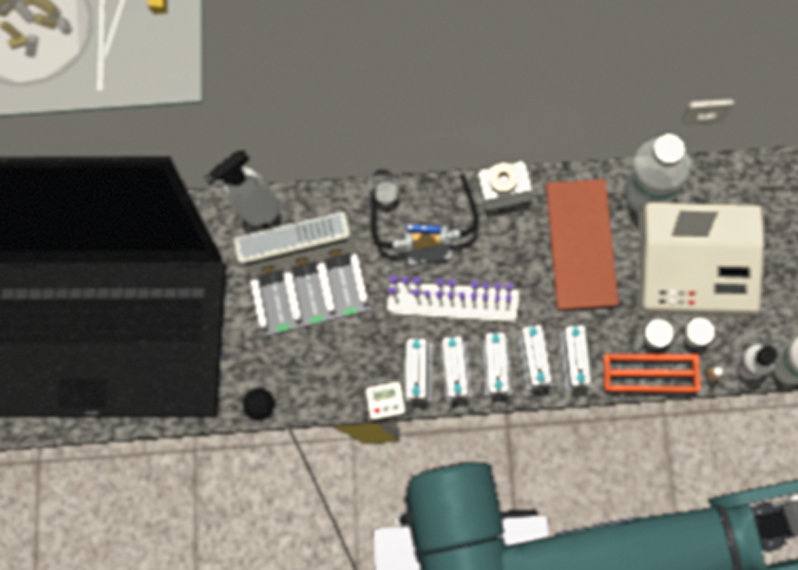

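View pics/v2.png

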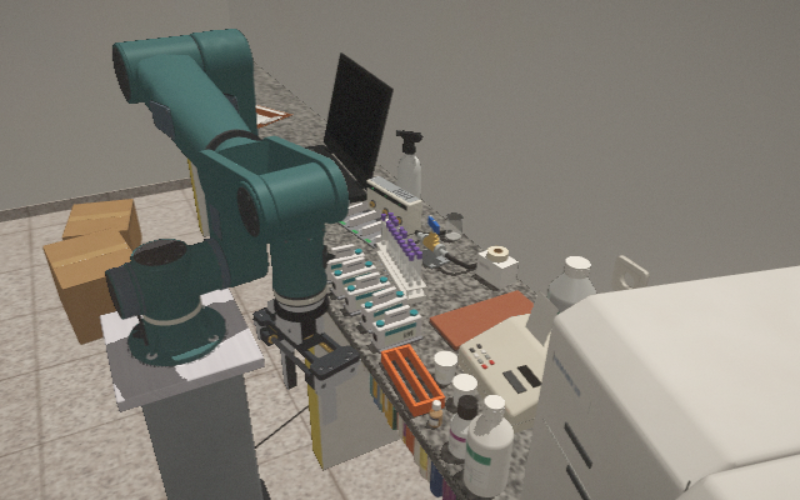

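```bash
cat > h.py <<'E'
from workcell import *
import cv2,numpy as np,json,os
from scipy.spatial.transform import Rotation as R
def down(yaw): # tool x at world yaw, z down
    return R.from_euler('z',yaw,degrees=True)*R.from_euler('x',180,degrees=True)
def cmd():
    if os.path.exists("cmd.json"): return json.load(open("cmd.json"))
    return [126.882,-535.181,230.506,-76.662]
def plan(wps,dry=False):
    """wps: list of calls; call = list of (x,y,z,yaw,rows). prints distinct rows in cm/deg per call"""
    c=cmd()
    for call in wps:
        R0=down(c[3]);out=[];n=0
        for w in call:
            dp=np.round(R0.inv().apply(np.array(w[:3])-c[:3])/10,2);a=round(-(w[3]-c[3]),1)
            out.append((f"x{w[4]}",dp.tolist(),a));n+=w[4]
        print(n,out)
        c=list(np.array(c[:3])+R0.apply(dp)*10)+[c[3]-a]
    print("end cmd",np.round(c,2).tolist())
    if not dry: json.dump([float(v) for v in c],open("cmd.json","w"))
def st():
    s=get_state();print("t",round(s["clock"],2),"p",np.round(s["ee_pos"],1),"yaw",round(np.degrees(np.arctan2(s["ee_rot"][1,0],s["ee_rot"][0,0])),2),"F",np.round(s["contact_force"],2),"M",np.round(s["moment"],3),"op",round(s["opening"],1),"q",np.round(s["joint_pos"],0));return s
def world(d,uv,z):
    K=np.array(d["camera_matrix"]);T=np.array(d["world_to_cam"])
    uv=np.atleast_2d(uv).astype(float)
    r=np.c_[uv,np.ones(len(uv))]@np.linalg.inv(K).T@T[:3,:3]; o=-T[:3,:3].T@T[:3,3]
    return o+r*((z-o[2])/r[:,2])[:,None]
def proj(d,P):
    K=np.array(d["camera_matrix"]);T=np.array(d["world_to_cam"])
    p=np.atleast_2d(P)@T[:3,:3].T+T[:3,3]; p=p@K.T; return p[:,:2]/p[:,2:]
E
python3 - <<'E'
from h import *
d=snapshot("wrist");T=np.array(d["world_to_cam"]);s=get_state()
o=-T[:3,:3].T@T[:3,3];print("cam in tool",s["ee_rot"].T@(o-s["ee_pos"]));print("cam axes in tool",np.round(s["ee_rot"].T@T[:3,:3].T,3),d["camera_matrix"][0])
plan([[(430,-90,350,-90,8)]])
E
```

```text
cam in tool [   0.6200561   -76.69208328 -153.58722541]
cam axes in tool [[ 1.    -0.001 -0.   ]
 [ 0.001  0.965  0.263]
 [-0.    -0.263  0.965]] [294.4147752    0.         319.08530327]
8 [('x8', [-36.32, -39.76, -11.95], 13.3)]
end cmd [429.97, -90.05, 350.01, -89.96]
```

```bash
rm cmd.json
python3 - <<'E'
from h import *
plan([[(280,-300,350,-80,8)],[(430,-90,350,-90,8)]])
E
```

```text
8 [('x8', [-19.35, -20.32, -11.95], 3.3)]
8 [('x8', [-18.07, -18.43, 0.0], 10.0)]
end cmd [429.94, -89.97, 350.01, -89.96]
```

Call:
drive_tool(angular=[[0,0,0.8],[0,0,1.6],[0,0,2.4],[0,0,3.3],[0,0,3.3],[0,0,3.3],[0,0,3.3],[0,0,3.3]], dp=[[-3,-3,-3],[-7,-7,-6],[-12,-12,-9],[-16,-17,-11],[-19.35,-20.32,-11.95],[-19.35,-20.32,-11.95],[-19.35,-20.32,-11.95],[-19.35,-20.32,-11.95]], hand=[100,100,100,100,100,100,100,100])

```text
clock: 2.05
ee_pos: [279.3, -300.9, 349.0]
ee_rot: [[0.172, -0.985, -0.001], [-0.985, -0.172, 0.001], [-0.001, 0.001, -1.0]]
contact_force: [0.2, -0.2, -1.2]
opening: 94.3
```

Call:
drive_tool(angular=[[0,0,2],[0,0,4],[0,0,6],[0,0,8],[0,0,10],[0,0,10],[0,0,10],[0,0,10]], dp=[[-3,-3,0],[-7,-7,0],[-11,-11,0],[-15,-15,0],[-18.07,-18.43,0],[-18.07,-18.43,0],[-18.07,-18.43,0],[-18.07,-18.43,0]], hand=[100,100,100,100,100,100,50,50])

```text
clock: 3.05
ee_pos: [429.4, -91.5, 349.8]
ee_rot: [[-0.002, -1.0, -0.0], [-1.0, 0.002, -0.0], [0.0, 0.0, -1.0]]
contact_force: [-0.3, 0.1, -1.3]
opening: 77.3
```

Run:
```python
from h import *
st();d=snapshot("wrist");cv2.imwrite("pics/w1.png",d["pixels"]);np.savez("w1.npz",**d)
for l in ["pack_1","valve_bar","station","tray"]:
  print(l,[(np.round(r["at"]).tolist(),round(r["confidence"],2)) for r in look_for(l,"wrist")])
```

```text
t 3.05 p [429.4 -91.5 349.8] yaw -90.13 F [-0.31  0.14 -1.34] M [-0.008  0.039 -0.042] op 77.3 q [-19.  -9.  78.  -0. 110.  71.]
pack_1 [([441.0, -230.0, 64.0], 0.88), ([433.0, -20.0, 56.0], 0.85), ([445.0, -157.0, 60.0], 0.73), ([437.0, -89.0, 58.0], 0.73), ([439.0, 49.0, 58.0], 0.7), ([612.0, 271.0, 6.0], 0.25)]
valve_bar []
station [([613.0, 274.0, 7.0], 0.75), ([389.0, -489.0, 35.0], 0.42)]
tray [([606.0, -271.0, 14.0], 0.91)]
```

View pics/w1.png

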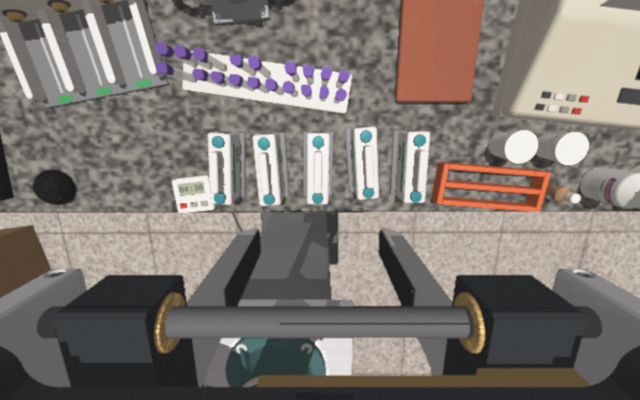

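```bash
cat >> h.py <<'E'
def teal(d,z=62,verbose=True):
    hsv=cv2.cvtColor(d["pixels"],cv2.COLOR_BGR2HSV)
    m=cv2.inRange(hsv,(80,90,60),(100,255,255))
    n,_,s,c=cv2.connectedComponentsWithStats(m)
    out=[]
    for i in range(1,n):
        if s[i,4]>15: out.append((world(d,c[i],z)[0],s[i,4],c[i]))
    if verbose:
        for o in out: print("teal",np.round(o[0][:2],1),o[1],np.round(o[2],1))
    return out
def packs(d,z=62):
    t=[o[0][:2] for o in teal(d,z,False)];res=[]
    for i in range(len(t)):
        for j in range(i):
            v=t[i]-t[j];L=np.hypot(*v)
            if 60<L<110:
                a=np.degrees(np.arctan2(v[1],v[0]));a=(a+90)%180-90
                res.append(((t[i]+t[j])/2,a,L))
    return res
E
python3 - <<'E'
from h import *
d=dict(np.load("w1.npz"))
teal(d)
for p in packs(d): print(np.round(p[0],1),np.round(p[1:],1))
plan([[(520,140,350,-90,8)]])
E
```

```text
teal [ 483.2 -160.5] 91 [365.6 136. ]
teal [ 477.  -239.7] 94 [419.2 140.1]
teal [475.7  57.4] 94 [217.5 141.6]
teal [475.  -90.2] 90 [317.7 141.7]
teal [473.3  -9.7] 90 [263.1 143.1]
teal [ 397.9 -167.6] 75 [368.1 192.4]
teal [ 391.9 -241.3] 85 [415.5 196.1]
teal [390.   62.6] 88 [219.4 197.8]
teal [388.  -13.6] 76 [268.6 198.9]
teal [389.6 -88.9] 72 [317.1 197.8]
[ 480.1 -200.1] [85.6 79.4]
[ 479.1 -125.3] [-83.4  70.8]
[474.5  23.9] [88.  67.1]
[474.2 -49.9] [-88.8  80.5]
[ 440.5 -164.1] [ 4.8 85.5]
[ 437.5 -203.7] [-42.3 107. ]
[ 436.5 -128.9] [ 45.1 109.3]
[ 434.4 -240.5] [ 1.1 85.1]
[ 394.9 -204.4] [85.3 73.9]
[432.9  60. ] [-3.5 85.8]
[430.7 -11.6] [ 2.6 85.4]
[389.   24.5] [88.5 76.2]
[432.3 -89.5] [-0.9 85.5]
[ 393.8 -128.2] [-83.9  79.2]
[388.8 -51.2] [-88.8  75.3]
8 [('x8', [-22.99, -9.02, 0.0], 0.0)]
end cmd [519.99, 139.99, 350.01, -89.96]
```

Call:
drive_tool(angular=[[0,0,0],[0,0,0],[0,0,0],[0,0,0],[0,0,0],[0,0,0],[0,0,0],[0,0,0]], dp=[[-5,-2,0],[-10,-4,0],[-15,-6,0],[-20,-8,0],[-22.99,-9.02,0],[-22.99,-9.02,0],[-22.99,-9.02,0],[-22.99,-9.02,0]], hand=[50,50,50,50,50,50,50,50])

```text
clock: 4.3
ee_pos: [519.8, 138.8, 350.4]
ee_rot: [[-0.001, -1.0, 0.001], [-1.0, 0.001, -0.0], [0.0, -0.001, -1.0]]
contact_force: [0.4, 0.6, -1.0]
opening: 47.4
```

Run:
```python
from h import *
st();d=snapshot("wrist");cv2.imwrite("pics/w2.png",cv2.resize(d["pixels"][:260],(800,325)));np.savez("w2.npz",**d)
for l in ["valve_bar","station","coupling"]:
  print(l,[(np.round(r["at"]).tolist(),round(r["confidence"],2)) for r in look_for(l,"wrist")])
```

```text
t 4.3 p [519.8 138.8 350.4] yaw -90.07 F [ 0.38  0.58 -1.05] M [ 0.007 -0.006 -0.012] op 47.4 q [  9.   4.  66.  -0. 110.  99.]
valve_bar [([682.0, 29.0, 118.0], 0.8), ([654.0, 264.0, 29.0], 0.63), ([603.0, 254.0, 8.0], 0.5)]
station [([654.0, 266.0, 30.0], 0.63)]
coupling [([653.0, 268.0, 38.0], 0.5)]
```

View pics/w2.png

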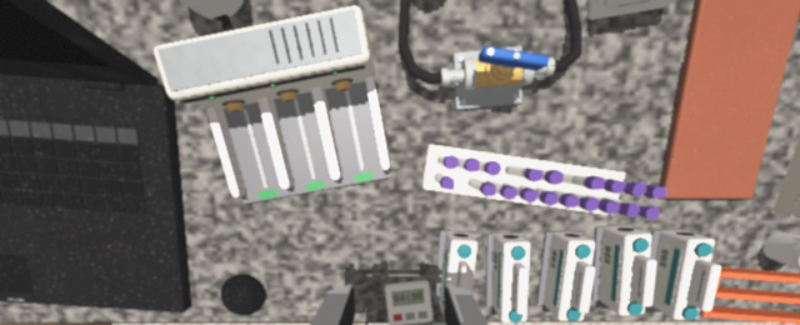

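Run:
```python
from h import *
d=dict(np.load("w2.npz"));im=d["pixels"];hsv=cv2.cvtColor(im,cv2.COLOR_BGR2HSV)
def comps(m,z,amin,name):
    n,l,s,c=cv2.connectedComponentsWithStats(m)
    for i in range(1,n):
        if s[i,4]<amin: continue
        ys,xs=np.where(l==i);P=world(d,np.c_[xs,ys],z)[:,:2].astype(np.float32)
        r=cv2.minAreaRect(P);b=cv2.boxPoints(r)
        print(name,s[i,4],np.round(c[i]),"c",np.round(r[0],1),"size",np.round(r[1],1),"ang",round(r[2],1),"mean",np.round(P.mean(0),1),"box",np.round(b).tolist())
comps(cv2.inRange(hsv,(105,120,60),(125,255,255)),120,30,"blue")
comps(cv2.inRange(hsv,(50,120,60),(75,255,255)),6,10,"green")
g=cv2.inRange(hsv,(0,0,225),(179,40,255))
g[200:]=0;g[:,320:]=0
comps(g,31,80,"white31")
comps(g,104,1000,"white104")
comps(cv2.inRange(hsv,(8,90,40),(22,255,160))[:100,:320],36,8,"brass")
t=cv2.inRange(hsv,(0,90,60),(12,255,220));t[:,:480]=0;comps(t,14,500,"tray")
```

```text
blue 515 [412.  47.] c [680.9  29.5] size [63.6 13.1] ang 82.6 mean [680.3  28.2] box [[670.0, -1.0], [683.0, -3.0], [691.0, 60.0], [679.0, 62.0]]
green 33 [252. 148.] c [551.7 250.3] size [ 4.8 18.2] ang 13.6 mean [551.5 250.6] box [[547.0, 259.0], [552.0, 241.0], [556.0, 242.0], [552.0, 260.0]]
green 43 [214. 155.] c [540.1 315.4] size [ 6.  19.1] ang 9.2 mean [540.1 315. ] box [[536.0, 324.0], [539.0, 305.0], [545.0, 306.0], [542.0, 325.0]]
white31 1681 [218.  43.] c [706.2 298.1] size [ 57.4 245. ] ang 10.0 mean [704.5 285.3] box [[657.0, 414.0], [699.0, 172.0], [756.0, 182.0], [713.0, 424.0]]
white31 113 [276.  37.] c [714.3 201.4] size [20.  19.4] ang 10.6 mean [712.8 199.6] box [[703.0, 209.0], [706.0, 190.0], [726.0, 194.0], [722.0, 213.0]]
white31 448 [303. 103.] c [619.5 163. ] size [92.7 10.9] ang 10.1 mean [620.9 163.2] box [[573.0, 160.0], [575.0, 150.0], [666.0, 166.0], [664.0, 177.0]]
white31 524 [261. 112.] c [607.5 226.7] size [93.3 12.9] ang 9.9 mean [608.7 226.8] box [[560.0, 225.0], [563.0, 212.0], [655.0, 228.0], [652.0, 241.0]]
white31 155 [284. 109.] c [610.9 1
[... 807 characters left out ...]
an [687.8 262.6] box [[647.0, 371.0], [683.0, 167.0], [731.0, 176.0], [695.0, 380.0]]
brass 72 [274.  68.] c [670.6 204.2] size [ 8.8 16.4] ang 12.8 mean [670.4 204.5] box [[664.0, 211.0], [668.0, 195.0], [677.0, 197.0], [673.0, 213.0]]
brass 74 [230.  76.] c [659.1 269.1] size [ 8.9 16.7] ang 7.4 mean [659.  269.1] box [[654.0, 277.0], [656.0, 260.0], [665.0, 261.0], [662.0, 278.0]]
brass 73 [187.  85.] c [647.3 334.5] size [17.8  8.4] ang 89.9 mean [647.6 334.2] box [[643.0, 326.0], [651.0, 326.0], [651.0, 343.0], [643.0, 343.0]]
tray 12685 [582.  77.] c [ 649.2 -268.5] size [125.3 231.4] ang 89.6 mean [ 657.7 -269. ] box [[533.0, -330.0], [764.0, -332.0], [765.0, -207.0], [534.0, -205.0]]
```

Run:
```python
from h import *
plan([[(682,29,220,-7.4,8)],[(682,29,123,-7.4,8)]])
```

```text
8 [('x8', [11.11, -16.19, 13.0], -82.6)]
8 [('x8', [0.0, -0.0, 9.7], 0.0)]
end cmd [681.97, 29.0, 123.01, -7.36]
```

Call:
drive_tool(angular=[[0,0,-10.5],[0,0,-21],[0,0,-31.5],[0,0,-42],[0,0,-52.5],[0,0,-63],[0,0,-73.5],[0,0,-82.6]], dp=[[1.5,-2,1],[3,-4,3],[4.5,-6.5,5],[6,-9,7],[8,-12,9],[10,-15,11],[11.11,-16.19,13],[11.11,-16.19,13]], hand=[50,45,40,40,40,40,40,40])

```text
clock: 5.5
ee_pos: [681.6, 27.3, 216.1]
ee_rot: [[0.992, -0.125, -0.006], [-0.125, -0.992, -0.0], [-0.006, 0.001, -1.0]]
contact_force: [-0.4, 0.5, -0.3]
opening: 37.4
```

Run:
```python
from h import *
st();d=snapshot("wrist");cv2.imwrite("pics/w3.png",d["pixels"])
hsv=cv2.cvtColor(d["pixels"],cv2.COLOR_BGR2HSV);m=cv2.inRange(hsv,(105,120,60),(125,255,255))
n,l,s,c=cv2.connectedComponentsWithStats(m)
for i in range(1,n):
    if s[i,4]<100: continue
    ys,xs=np.where(l==i);P=world(d,np.c_[xs,ys],120)[:,:2].astype(np.float32);r=cv2.minAreaRect(P);print(s[i],np.round(c[i]),r)
```

```text
t 5.5 p [681.6  27.3 216.1] yaw -7.19 F [-0.45  0.48 -0.34] M [-0.031 -0.068  0.048] op 37.4 q [-2. 23. 59. -0. 99.  5.]
[317 182  10  26 195] [321. 195.] ((685.0626831054688, 39.7763671875), (22.577579498291016, 7.822945594787598), 82.675537109375)
[316 210  10  30 255] [321. 225.] ((680.7877197265625, 12.187337875366211), (27.678955078125, 8.177281379699707), 82.6252212524414)
```

View pics/w3.png

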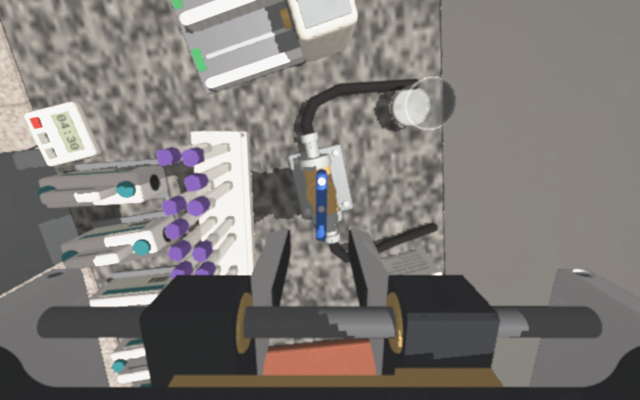

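Call:
drive_tool(angular=[[0,0,0],[0,0,0],[0,0,0],[0,0,0],[0,0,0],[0,0,0],[0,0,0],[0,0,0]], dp=[[0,0,3],[0,0,6],[0,0,8.5],[0,0,9.7],[0,0,9.7],[0,0,9.7],[0,0,9.7],[0,0,9.7]], hand=[40,40,40,40,40,0,0,0], squeeze=20)

```text
clock: 6.55
ee_pos: [682.4, 29.0, 124.0]
ee_rot: [[0.992, -0.128, 0.002], [-0.128, -0.992, -0.0], [0.002, -0.0, -1.0]]
contact_force: [-0.1, 0.0, -0.1]
opening: 11.1
```

Call:
drive_tool(angular=[[0,0,0],[0,0,0],[0,0,0],[0,0,3],[0,0,6],[0,0,9],[0,0,12],[0,0,12]], dp=[[0,0,0],[0,0,0],[0,0,0],[0,0,0],[0,0,0],[0,0,0],[0,0,0],[0,0,0]], hand=[0,0,0,0,0,0,0,0])

```text
clock: 7.55
ee_pos: [683.1, 28.9, 124.0]
ee_rot: [[0.944, -0.331, 0.003], [-0.331, -0.944, -0.0], [0.003, -0.001, -1.0]]
contact_force: [3.9, -1.3, 3.1]
opening: 9.9
```

Run:
```python
from h import *
st()
```

```text
t 7.55 p [683.1  28.9 124. ] yaw -19.33 F [ 3.86 -1.3   3.13] M [-0.128 -0.736 -0.067] op 9.9 q [-2. 24. 67. -0. 88. 17.]
```

Call:
drive_tool(angular=[[0,0,3],[0,0,6],[0,0,9],[0,0,12],[0,0,15],[0,0,15],[0,0,15],[0,0,15]], dp=[[0,0,0],[0,0,0],[0,0,0],[0,0,0],[0,0,0],[0,0,0],[0,0,0],[0,0,0]], hand=[0,0,0,0,0,0,0,0])

```text
clock: 8.55
ee_pos: [683.3, 28.7, 124.0]
ee_rot: [[0.826, -0.563, 0.004], [-0.563, -0.826, -0.0], [0.004, -0.002, -1.0]]
contact_force: [5.2, 0.0, 3.2]
opening: 9.6
```

Run:
```python
from h import *
st()
```

```text
t 8.55 p [683.3  28.7 124. ] yaw -34.29 F [5.16 0.02 3.18] M [-0.201 -0.983 -0.09 ] op 9.6 q [-2. 24. 67. -0. 88. 32.]
```

Call:
drive_tool(angular=[[0,0,3],[0,0,6],[0,0,9],[0,0,12],[0,0,15],[0,0,15],[0,0,15],[0,0,15]], dp=[[0,0,0],[0,0,0],[0,0,0],[0,0,0],[0,0,0],[0,0,0],[0,0,0],[0,0,0]], hand=[0,0,0,0,0,0,0,0])

```text
clock: 9.55
ee_pos: [683.5, 28.5, 124.0]
ee_rot: [[0.652, -0.758, 0.004], [-0.758, -0.652, -0.001], [0.004, -0.003, -1.0]]
contact_force: [5.4, -1.2, 3.8]
opening: 9.9
```

Run:
```python
from h import *
st()
```

```text
t 9.55 p [683.5  28.5 124. ] yaw -49.3 F [ 5.44 -1.2   3.75] M [-0.234 -1.061 -0.033] op 9.9 q [-2. 24. 67. -0. 88. 47.]
```

Call:
drive_tool(angular=[[0,0,3],[0,0,6],[0,0,9],[0,0,12],[0,0,15],[0,0,15],[0,0,15],[0,0,15]], dp=[[0,0,0],[0,0,0],[0,0,0],[0,0,0],[0,0,0],[0,0,0],[0,0,0],[0,0,0]], hand=[0,0,0,0,0,0,0,0])

```text
clock: 10.55
ee_pos: [683.7, 28.3, 124.0]
ee_rot: [[0.434, -0.901, 0.005], [-0.901, -0.434, -0.001], [0.003, -0.004, -1.0]]
contact_force: [6.4, -2.3, 3.5]
opening: 9.8
```

Run:
```python
from h import *
st()
```

```text
t 10.55 p [683.7  28.3 124. ] yaw -64.25 F [ 6.38 -2.3   3.54] M [-0.274 -1.094  0.313] op 9.8 q [-2. 24. 67. -0. 88. 62.]
```

Call:
drive_tool(angular=[[0,0,3],[0,0,6],[0,0,9],[0,0,12],[0,0,15],[0,0,15],[0,0,15],[0,0,15]], dp=[[0,0,0],[0,0,0],[0,0,0],[0,0,0],[0,0,0],[0,0,0],[0,0,0],[0,0,0]], hand=[0,0,0,0,0,0,0,0])

```text
clock: 11.55
ee_pos: [683.4, 28.2, 124.0]
ee_rot: [[0.187, -0.982, 0.004], [-0.982, -0.187, -0.002], [0.003, -0.004, -1.0]]
contact_force: [5.9, -1.9, 3.1]
opening: 13.6
```

Run:
```python
from h import *
st()
```

```text
t 11.55 p [683.4  28.2 124. ] yaw -79.2 F [ 5.93 -1.91  3.09] M [-0.312 -0.984  0.579] op 13.6 q [-2. 24. 67. -0. 88. 77.]
```

Call:
drive_tool(angular=[[0,0,-3],[0,0,-6],[0,0,-10],[0,0,-13],[0,0,-13],[0,0,-13],[0,0,-13],[0,0,-13]], dp=[[0,0,0],[0,0,0],[0,0,0],[0,0,0],[0,0,0],[0,0,0],[0,0,0],[0,0,0]], hand=[0,0,0,0,0,0,0,0])

```text
clock: 12.55
ee_pos: [682.8, 27.9, 124.0]
ee_rot: [[0.401, -0.916, 0.003], [-0.916, -0.401, -0.002], [0.003, -0.002, -1.0]]
contact_force: [4.8, -3.0, 5.1]
opening: 10.4
```

Run:
```python
from h import *
st()
```

```text
t 12.55 p [682.8  27.9 124. ] yaw -66.38 F [ 4.77 -2.95  5.11] M [-0.689 -0.752  0.159] op 10.4 q [-2. 24. 67. -0. 88. 64.]
```

Call:
drive_tool(angular=[[0,0,0],[0,0,0],[0,0,0],[0,0,0],[0,0,0],[0,0,0],[0,0,0],[0,0,0]], dp=[[0,0,0],[0,0,0],[0,0,0],[0,0,-2],[0,0,-5],[0,0,-9.7],[0,0,-9.7],[0,0,-9.7]], hand=[40,40,40,40,40,40,40,40])

```text
clock: 13.55
ee_pos: [681.9, 29.1, 220.6]
ee_rot: [[0.401, -0.916, 0.001], [-0.916, -0.401, -0.0], [0.0, -0.001, -1.0]]
contact_force: [0.0, 0.3, -0.4]
opening: 37.7
```

Run:
```python
from h import *
st();d=snapshot("wrist");cv2.imwrite("pics/w4.png",d["pixels"])
hsv=cv2.cvtColor(d["pixels"],cv2.COLOR_BGR2HSV);m=cv2.inRange(hsv,(105,110,50),(125,255,255))
n,l,s,c=cv2.connectedComponentsWithStats(cv2.morphologyEx(m,cv2.MORPH_CLOSE,np.ones((9,9))))
for i in range(1,n):
    if s[i,4]<100: continue
    ys,xs=np.where(l==i);P=world(d,np.c_[xs,ys],120)[:,:2].astype(np.float32);r=cv2.minAreaRect(P);print(s[i],np.round(c[i]),r)
json.dump([681.97,29,220.01,-66.36],open("cmd.json","w"))
```

```text
t 13.55 p [681.9  29.1 220.6] yaw -66.36 F [ 0.04  0.28 -0.38] M [-0.041 -0.009 -0.047] op 37.7 q [-2. 22. 59. -0. 99. 64.]
[314 170  14  70 697] [321. 205.] ((685.0184326171875, 27.842409133911133), (64.72303009033203, 10.027576446533203), 26.174924850463867)
```

Run:
```python
from h import *
d2=dict(np.load("w2.npz"));print("knob",world(d2,[[194,222],[194,250],[175,235],[212,235]],0).round().tolist())
print("tube rack corners",world(d2,np.array([[428,145],[424,190],[625,175],[620,215]])/1.25,40).round().tolist(), world(d2,np.array([[428,145],[424,190]])/1.25,90).round().tolist())
d1=dict(np.load("w1.npz"));print("tray w1",world(d1,[[397,101],[467,103],[483,0],[403,0]],14).round().tolist())
dt=snapshot("top");im=cv2.imread("pics/top0.png");hsv=cv2.cvtColor(im,cv2.COLOR_BGR2HSV);t=cv2.inRange(hsv,(0,90,60),(14,255,220));t[:,:340]=0;t[:, 390:]=0;t[205:]=0;t[:130]=0
n,l,s,c=cv2.connectedComponentsWithStats(t);i=1+np.argmax(s[1:,4]);ys,xs=np.where(l==i);print(s[i],cv2.minAreaRect(world(dt,np.c_[xs,ys],14)[:,:2].astype(np.float32)))
for p in packs(dt):
    if 78<p[2]<92: print(np.round(p[0],1),np.round(p[1:],1))
plan([[(560,30,260,-90,5),(432.3,-89.5,240,-91,3)]],dry=True)
```

```text
knob [[419.0, 365.0, 0.0], [364.0, 371.0, 0.0], [394.0, 402.0, 0.0], [394.0, 335.0, -0.0]]
tube rack corners [[602.0, 103.0, 40.0], [548.0, 107.0, 40.0], [566.0, -142.0, 40.0], [516.0, -143.0, 40.0]] [[602.0, 107.0, 90.0], [554.0, 110.0, 90.0]]
tray w1 [[534.0, -215.0, 14.0], [531.0, -326.0, 14.0], [673.0, -331.0, 14.0], [674.0, -215.0, 14.0]]
[ 347  134   39   69 2189] ((662.6929931640625, -272.95654296875), (121.36969757080078, 262.177490234375), 89.67522430419922)
8 [('x5', [-4.98, 11.13, -4.0], 23.6), ('x3', [0.84, 27.62, -2.0], 24.6)]
end cmd [432.32, -89.45, 240.01, -90.96]
```

Run:
```python
from h import *
plan([[(432.9,60,220,-93.5,8)]])
```

```text
8 [('x8', [-12.83, 21.57, 0.0], 27.1)]
end cmd [432.92, 60.04, 220.01, -93.46]
```

Call:
drive_tool(angular=[[0,0,5],[0,0,10],[0,0,15],[0,0,20],[0,0,27.1],[0,0,27.1],[0,0,27.1],[0,0,27.1]], dp=[[-2,4,0],[-5,8,0],[-8,13,0],[-11,18,0],[-12.83,21.57,0],[-12.83,21.57,0],[-12.83,21.57,0],[-12.83,21.57,0]], hand=[40,40,40,40,40,40,40,40])

```text
clock: 14.65
ee_pos: [433.7, 59.9, 219.4]
ee_rot: [[-0.06, -0.998, -0.001], [-0.998, 0.06, -0.0], [0.0, 0.001, -1.0]]
contact_force: [-0.1, -0.6, 1.0]
opening: 37.6
```

```bash
cat >> h.py <<'E'
def findpacks(n=1):
    d=snapshot("wrist")
    for p in packs(d):
        if 82<p[2]<89 and abs(p[1])<40: print("pack",np.round(p[0],1),np.round(p[1:],1))
    return d
def weigh(n=6):
    F=[]
    for i in range(n):
        snapshot("wrist");F.append(get_state()["contact_force"][2])
    print("Fz",np.round(np.mean(F),2),"sd",np.round(np.std(F),2))
E
python3 - <<'E'
from h import *
st();d=findpacks();teal(d);weigh(4);cv2.imwrite("pics/w5.png",d["pixels"])
plan([[(433,60,88,-93.5,8)],[(433,60,230,-93.5,8)]],dry=True)
E
```

```text
t 14.65 p [433.7  59.9 219.4] yaw -93.46 F [-0.1  -0.55  1.04] M [ 0.021 -0.042 -0.012] op 37.6 q [ 0. -9. 94. -0. 96. 94.]
pack [ 434.2 -241.1] [ 0.9 85.3]
pack [432.  -89.3] [-0.8 85.7]
pack [ 427.5 -139.6] [-0.6 85.7]
pack [429.7 -11.7] [ 2.3 86.8]
pack [432.   60.1] [-3.5 87. ]
teal [ 476.8 -240.5] 269 [606.4 135.3]
teal [474.8 -89.9] 217 [459.6 146.2]
teal [ 470.3 -140.1] 229 [507.7 147.6]
teal [ 440.3 -207.1] 386 [568.  172.2]
teal [473.1 -10. ] 200 [382.8 152.6]
teal [475.4  57.4] 194 [318.5 154.3]
teal [438.6 -64.5] 101 [433.6 181.8]
teal [ 434.4 -111.6] 184 [477.4 182.9]
teal [ 391.5 -241.8] 228 [592.4 213.8]
teal [389.2 -88.7] 184 [453.5 223.7]
teal [ 384.7 -139.2] 197 [498.6 224.9]
teal [386.4 -13.4] 137 [386.1 229.9]
teal [388.5  62.7] 128 [318.5 231.9]
Fz 0.75 sd 0.31
8 [('x8', [0.0, -0.01, 13.2], 0.0)]
8 [('x8', [0.0, 0.0, -14.2], 0.0)]
end cmd [433.02, 60.03, 230.01, -93.46]
```

View pics/w5.png

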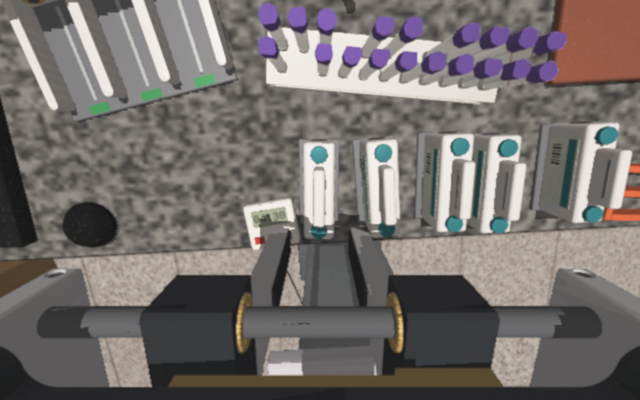

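Call:
drive_tool(angular=[[0,0,0],[0,0,0],[0,0,0],[0,0,0],[0,0,0],[0,0,0],[0,0,0],[0,0,0]], dp=[[0,0,4],[0,0,8],[0,0,12],[0,0,13.2],[0,0,13.2],[0,0,13.2],[0,0,13.2],[0,0,13.2]], hand=[40,40,40,40,40,10,0,0], squeeze=35)

```text
clock: 15.9
ee_pos: [433.6, 60.1, 89.0]
ee_rot: [[-0.06, -0.998, 0.002], [-0.998, 0.06, 0.0], [-0.0, -0.002, -1.0]]
contact_force: [0.4, -1.9, -1.9]
opening: 11.7
```

Call:
drive_tool(angular=[[0,0,0],[0,0,0],[0,0,0],[0,0,0],[0,0,0],[0,0,0],[0,0,0],[0,0,0]], dp=[[0,0,0],[0,0,0],[0,0,-4],[0,0,-9],[0,0,-14.2],[0,0,-14.2],[0,0,-14.2],[0,0,-14.2]], hand=[0,0,0,0,0,0,0,0])

```text
clock: 16.9
ee_pos: [431.5, 60.0, 226.9]
ee_rot: [[-0.06, -0.998, -0.006], [-0.998, 0.06, -0.0], [0.001, 0.006, -1.0]]
contact_force: [-0.8, -0.1, -2.8]
opening: 11.8
```

Run:
```python
from h import *
json.dump([432.92,60.04,230.01,-93.46],open("cmd.json","w"))
st();weigh(6)
```

```text
t 16.9 p [431.5  60.  226.9] yaw -93.46 F [-0.79 -0.08 -2.81] M [-0.011  0.019 -0.013] op 11.8 q [  0. -10.  93.  -0.  97.  94.]
Fz -2.36 sd 0.35
```

Run:
```python
from h import *
plan([[(494.4,240,215,-79.9,5),(494.4,240,96,-79.9,3)]])
```

```text
8 [('x5', [-18.33, -5.05, 1.5], -13.6), ('x3', [-18.33, -5.05, 13.4], -13.6)]
end cmd [494.39, 239.96, 96.01, -79.86]
```

Call:
drive_tool(angular=[[0,0,-3],[0,0,-6],[0,0,-10],[0,0,-13.6],[0,0,-13.6],[0,0,-13.6],[0,0,-13.6],[0,0,-13.6]], dp=[[-3,-1,0],[-8,-2,0],[-13,-3.5,1],[-18.33,-5.05,1.5],[-18.33,-5.05,5],[-18.33,-5.05,10],[-18.33,-5.05,13.4],[-18.33,-5.05,13.4]], hand=[0,0,0,0,0,0,0,0])

```text
clock: 18.2
ee_pos: [493.0, 239.6, 93.5]
ee_rot: [[0.176, -0.984, -0.005], [-0.984, -0.176, -0.002], [0.001, 0.005, -1.0]]
contact_force: [-0.0, 0.5, -2.6]
opening: 11.6
```

Run:
```python
from h import *
st();d=snapshot("wrist");np.savez("w6.npz",**d);st()
# predicted overlay
o=np.array([610.6,260.7,0]);a=np.radians(10.1);u=np.array([np.cos(a),np.sin(a),0]);v=np.array([-np.sin(a),np.cos(a),0])
im=cv2.resize(d["pixels"],(1280,800))
def L(p,q,c):
    P=(proj(d,[p,q])*2).astype(int);cv2.line(im,tuple(map(int,P[0])),tuple(map(int,P[1])),c,1)
for y in (-27,27,-39,39): L(o+u*-55+v*y+[0,0,31],o+u*45+v*y+[0,0,31],(0,0,255))
s=get_state();c=s["ee_pos"]*[1,1,0]
for y in (-17,17): L(c-u*55+v*y+[0,0,68],c+u*55+v*y+[0,0,68],(255,0,0))
cv2.imwrite("pics/w6.png",im[100:560,250:1000])
```

```text
t 18.2 p [493.  239.6  93.5] yaw -79.85 F [-0.01  0.51 -2.55] M [-0.049 -0.004 -0.001] op 11.6 q [ 20.   9.  90.  -0.  81. 100.]
t 18.25 p [494.  239.8  95.1] yaw -79.86 F [ 0.48  0.15 -2.62] M [0.018 0.041 0.051] op 11.7 q [ 20.   9.  90.  -0.  81. 100.]
```

View pics/w6.png

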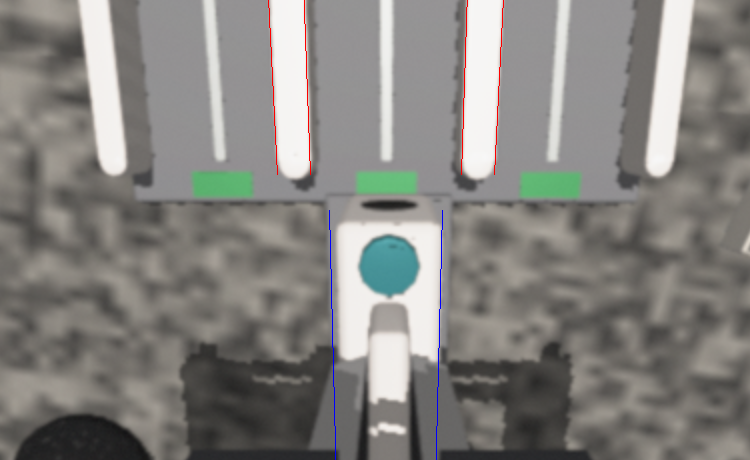

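Call:
drive_tool(angular=[[0,0,0],[0,0,0],[0,0,0],[0,0,0],[0,0,0],[0,0,0],[0,0,0],[0,0,0]], dp=[[-0.1,0,-0.2],[-0.1,-1,-0.2],[-0.1,-2.5,-0.2],[-0.1,-4.5,-0.2],[-0.1,-6,-0.2],[-0.1,-7.5,-0.2],[-0.1,-9,-0.2],[-0.1,-10,-0.2]], hand=[0,0,0,0,0,0,0,0])

```text
clock: 19.25
ee_pos: [594.2, 258.6, 97.8]
ee_rot: [[0.176, -0.984, 0.0], [-0.984, -0.176, -0.0], [0.0, -0.0, -1.0]]
contact_force: [-0.4, 0.8, -2.4]
opening: 11.8
```

Run:
```python
from h import *
st();d=snapshot("wrist");st()
```

```text
t 19.25 p [594.2 258.6  97.8] yaw -79.89 F [-0.4   0.79 -2.38] M [-0.007 -0.014  0.008] op 11.8 q [19. 21. 75. -0. 84. 98.]
t 19.3 p [595.1 258.7  97.7] yaw -79.9 F [ 2.52 -0.26 -1.44] M [ 0.035 -0.202  0.026] op 11.5 q [18. 21. 75. -0. 84. 98.]
```

Call:
drive_tool(angular=[[0,0,0],[0,0,0],[0,0,0],[0,0,0],[0,0,0],[0,0,0],[0,0,0],[0,0,0]], dp=[[0,-0.3,0],[0,-0.6,0],[0,-0.9,0],[0,-1.2,0],[0,-1.5,0],[0,-1.8,0],[0,-2.1,0],[0,-2.1,0]], hand=[0,0,0,0,0,0,0,0])

```text
clock: 20.3
ee_pos: [609.7, 261.8, 98.0]
ee_rot: [[0.176, -0.984, -0.009], [-0.984, -0.176, -0.002], [0.0, 0.01, -1.0]]
contact_force: [-11.9, -2.2, 4.6]
opening: 11.8
```

Run:
```python
from h import *
st();d=snapshot("wrist");st()
```

```text
t 20.3 p [609.7 261.8  98. ] yaw -79.84 F [-11.93  -2.19   4.6 ] M [-0.542  2.565 -0.034] op 11.8 q [18. 23. 72.  0. 86. 98.]
t 20.35 p [609.7 261.8  98. ] yaw -79.84 F [-11.03  -2.41   4.92] M [-0.502  2.527 -0.037] op 12.1 q [18. 23. 72.  0. 86. 98.]
```

```bash
cat >> h.py <<'E'
def adv(*shifts):
    "apply tool-frame shifts (cm) (+ optional 4th: ang z) to stored command"
    c=cmd()
    for s in shifts:
        c=list(np.array(c[:3])+down(c[3]).apply(np.array(s[:3]))*10)+[c[3]-(s[3] if len(s)>3 else 0)]
    json.dump([float(v) for v in c],open("cmd.json","w"));print("cmd",np.round(c,2))
E
python3 - <<'E'
from h import *
adv((-.1,-12.1,-.2),(0,.2,-13))
plan([[(430,-11.7,220,-87.7,8)]])
E
```

```text
cmd [611.36 261.89 228.01 -79.86]
8 [('x8', [23.74, 22.67, 0.8], 7.8)]
end cmd [429.99, -11.71, 220.01, -87.66]
```

Call:
drive_tool(angular=[[0,0,0],[0,0,0],[0,0,0],[0,0,0],[0,0,0],[0,0,0],[0,0,0],[0,0,0]], dp=[[0,0.1,0.1],[0,0.2,0.2],[0,0.2,0.2],[0,0.2,0.2],[0,0.2,-1],[0,0.2,-5],[0,0.2,-10],[0,0.2,-13]], hand=[0,0,35,35,35,35,35,35])

```text
clock: 21.35
ee_pos: [612.7, 262.2, 233.0]
ee_rot: [[0.176, -0.984, 0.007], [-0.984, -0.176, 0.002], [-0.001, -0.007, -1.0]]
contact_force: [0.0, -0.6, 0.4]
opening: 32.9
```

Run:
```python
from h import *
st();d=snapshot("wrist");teal(d);np.savez("w7.npz",**d)
```

```text
t 21.35 p [612.7 262.2 233. ] yaw -79.87 F [ 0.01 -0.59  0.39] M [-0.044 -0.023  0.003] op 32.9 q [18. 20. 61. -0. 99. 98.]
teal [650.2 268.3] 186 [319.2 157.5]
teal [562.3 253. ] 120 [319.  233.5]
teal [440.4 -52.5] 197 [529.3 356.1]
```

Call:
drive_tool(angular=[[0,0,1],[0,0,2],[0,0,4],[0,0,6],[0,0,7.8],[0,0,7.8],[0,0,7.8],[0,0,7.8]], dp=[[4,4,0],[8,8,0],[12,12,0],[16,16,0.4],[20,20,0.8],[23.74,22.67,0.8],[23.74,22.67,0.8],[23.74,22.67,0.8]], hand=[35,35,35,35,35,35,35,35])

```text
clock: 22.4
ee_pos: [430.4, -11.5, 220.2]
ee_rot: [[0.04, -0.999, 0.001], [-0.999, -0.04, 0.0], [-0.0, -0.001, -1.0]]
contact_force: [0.4, -0.3, -0.0]
opening: 33.2
```

Run:
```python
from h import *
d=findpacks();weigh(5);st()
```

```text
pack [431.8 -89. ] [-1.1 86.2]
pack [429.7 -11.7] [ 2.3 87.1]
pack [ 434.2 -240.8] [ 0.9 85.2]
pack [ 427.4 -139.2] [-0.7 85.8]
Fz 0.06 sd 0.41
t 22.7 p [430.3 -11.  219.8] yaw -87.57 F [ 0.31  0.01 -0.11] M [0.018 0.06  0.015] op 33.0 q [ -9. -10.  94.  -0.  96.  79.]
```

Call:
drive_tool(angular=[[0,0,0],[0,0,0],[0,0,0],[0,0,0],[0,0,0],[0,0,0],[0,0,0],[0,0,0]], dp=[[0,0,4],[0,0,8],[0,0,12],[0,0,13.2],[0,0,13.2],[0,0,13.2],[0,0,13.2],[0,0,13.2]], hand=[35,35,35,35,35,10,0,0], squeeze=35)

```text
clock: 23.7
ee_pos: [430.8, -11.7, 89.2]
ee_rot: [[0.041, -0.999, 0.002], [-0.999, -0.041, -0.0], [0.0, -0.002, -1.0]]
contact_force: [-0.3, 0.6, 2.4]
opening: 11.8
```

Call:
drive_tool(angular=[[0,0,0],[0,0,0],[0,0,0],[0,0,0],[0,0,0],[0,0,0],[0,0,0],[0,0,0]], dp=[[0,0,0],[0,0,0],[0,0,-4],[0,0,-9],[0,0,-14.2],[0,0,-14.2],[0,0,-14.2],[0,0,-14.2]], hand=[0,0,0,0,0,0,0,0])

```text
clock: 24.7
ee_pos: [428.6, -11.5, 227.0]
ee_rot: [[0.041, -0.999, -0.006], [-0.999, -0.041, 0.001], [-0.001, 0.006, -1.0]]
contact_force: [-0.8, 0.1, -2.8]
opening: 11.7
```

Run:
```python
from h import *
adv((0,0,-1))
st();weigh(6)
print("lane3");plan([[(506,174,215,-79.9,5),(506,174,98,-79.9,3)]],dry=True)
print("tray");plan([[(560,-140,235,-45,4),(685,-273,215,0,4)],[(685,-273,104,0,8)]],dry=True)
```

```text
cmd [429.99 -11.71 230.01 -87.66]
t 24.7 p [428.6 -11.5 227. ] yaw -87.66 F [-0.83  0.14 -2.77] M [ 0.024  0.006 -0.088] op 11.7 q [ -9. -10.  94.  -0.  97.  79.]
Fz -2.7 sd 0.57
lane3
8 [('x5', [-18.25, -8.35, 1.5], -7.8), ('x3', [-18.25, -8.35, 13.2], -7.8)]
end cmd [505.97, 174.05, 98.01, -79.86]
tray
8 [('x4', [13.35, -12.47, -0.5], -42.7), ('x4', [27.15, -24.41, 1.5], -87.7)]
8 [('x8', [0.0, -0.0, 11.1], 0.0)]
end cmd [684.97, -273.02, 104.01, 0.04]
```

Run:
```python
from h import *
plan([[(506.5,176,215,-79.9,5),(506.5,176,98,-79.9,3)]])
```

```text
8 [('x5', [-18.44, -8.41, 1.5], -7.8), ('x3', [-18.44, -8.41, 13.2], -7.8)]
end cmd [506.49, 175.97, 98.01, -79.86]
```

Call:
drive_tool(angular=[[0,0,-2],[0,0,-4],[0,0,-6],[0,0,-7.8],[0,0,-7.8],[0,0,-7.8],[0,0,-7.8],[0,0,-7.8]], dp=[[-3,-2,0],[-8,-4,0],[-13,-6,1],[-18.44,-8.41,1.5],[-18.44,-8.41,5],[-18.44,-8.41,10],[-18.44,-8.41,13.2],[-18.44,-8.41,13.2]], hand=[0,0,0,0,0,0,0,0])

```text
clock: 26.0
ee_pos: [504.7, 175.7, 95.3]
ee_rot: [[0.176, -0.984, -0.006], [-0.984, -0.176, -0.001], [0.0, 0.006, -1.0]]
contact_force: [0.7, -0.5, -2.6]
opening: 11.5
```

Run:
```python
from h import *
d=snapshot("wrist");st();im=cv2.resize(d["pixels"],(1280,800));cv2.imwrite("pics/w8.png",im[100:560,250:1000])
hsv=cv2.cvtColor(d["pixels"],cv2.COLOR_BGR2HSV)
n,l,s,c=cv2.connectedComponentsWithStats(cv2.inRange(hsv,(50,80,60),(75,255,255)))
print([(s[i].tolist(),np.round(c[i],1).tolist()) for i in range(1,n) if s[i,4]>30]);teal(d)
```

```text
t 26.05 p [506.2 175.9  97.4] yaw -79.86 F [-0.08 -0.47 -3.11] M [ 0.013 -0.06  -0.07 ] op 11.8 q [13.  7. 92. -0. 81. 93.]
[([141, 136, 31, 12, 350], [156.3, 141.5]), ([305, 137, 29, 8, 232], [319.0, 140.5]), ([224, 139, 29, 9, 164], [240.5, 144.4])]
teal [607.1 239.8] 257 [240.   56.2]
teal [566.8 256.1] 764 [206.5 122.1]
teal [543.4 181.9] 632 [319.2 179.9]
teal [454.  166.3] 61 [318.6 302.4]
```

View pics/w8.png

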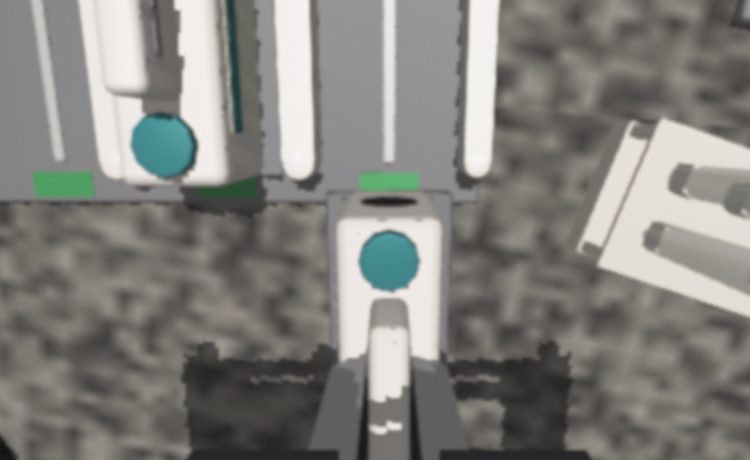

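Call:
drive_tool(angular=[[0,0,0],[0,0,0],[0,0,0],[0,0,0],[0,0,0],[0,0,0],[0,0,0],[0,0,0]], dp=[[0,-0.5,0],[0,-1.5,0],[0,-3,0],[0,-4.5,0],[0,-6,0],[0,-7.5,0],[0,-9,0],[0,-10,0]], hand=[0,0,0,0,0,0,0,0])

```text
clock: 27.05
ee_pos: [606.5, 193.7, 97.9]
ee_rot: [[0.176, -0.984, 0.001], [-0.984, -0.176, 0.0], [0.0, -0.001, -1.0]]
contact_force: [0.1, -0.6, -3.5]
opening: 11.9
```

Call:
drive_tool(angular=[[0,0,0],[0,0,0],[0,0,0],[0,0,0],[0,0,0],[0,0,0],[0,0,0],[0,0,0]], dp=[[0,-0.3,0],[0,-0.6,0],[0,-0.9,0],[0,-1.2,0],[0,-1.5,0],[0,-1.8,0],[0,-2.1,0],[0,-2.1,0]], hand=[0,0,0,0,0,0,0,0])

```text
clock: 28.05
ee_pos: [622.0, 196.8, 98.2]
ee_rot: [[0.176, -0.984, -0.009], [-0.984, -0.176, -0.002], [0.0, 0.009, -1.0]]
contact_force: [-12.0, -2.8, 4.7]
opening: 11.8
```

Run:
```python
from h import *
d=snapshot("wrist");st();adv((0,-12.1,0),(0,.2,-13))
plan([[(431.8,-89,220,-91.1,8)]])
```

```text
t 28.1 p [622.  196.8  98.1] yaw -79.85 F [-11.97  -3.03   5.42] M [-0.528  2.554 -0.027] op 11.5 q [13. 22. 74.  0. 85. 92.]
cmd [623.63 196.92 228.01 -79.86]
8 [('x8', [24.77, 23.92, 0.8], 11.2)]
end cmd [431.78, -89.02, 220.01, -91.06]
```

Call:
drive_tool(angular=[[0,0,0],[0,0,0],[0,0,0],[0,0,0],[0,0,0],[0,0,0],[0,0,0],[0,0,0]], dp=[[0,0.1,0.1],[0,0.2,0.2],[0,0.2,0.2],[0,0.2,0.2],[0,0.2,-1],[0,0.2,-5],[0,0.2,-10],[0,0.2,-13]], hand=[0,0,30,30,30,30,30,30])

```text
clock: 29.1
ee_pos: [625.0, 197.2, 232.9]
ee_rot: [[0.176, -0.984, 0.007], [-0.984, -0.176, 0.001], [-0.0, -0.007, -1.0]]
contact_force: [0.5, -0.2, -0.5]
opening: 28.3
```

Call:
drive_tool(angular=[[0,0,1],[0,0,3],[0,0,5],[0,0,7],[0,0,9],[0,0,11.2],[0,0,11.2],[0,0,11.2]], dp=[[4,4,0],[8,8,0],[12,12,0],[16,16,0.4],[20,20,0.8],[24.77,23.92,0.8],[24.77,23.92,0.8],[24.77,23.92,0.8]], hand=[30,30,30,30,30,30,30,30])

```text
clock: 30.1
ee_pos: [432.5, -89.0, 221.1]
ee_rot: [[-0.019, -1.0, 0.003], [-1.0, 0.019, -0.0], [0.0, -0.003, -1.0]]
contact_force: [-0.2, 0.9, 0.2]
opening: 28.2
```

Run:
```python
from h import *
d=findpacks();weigh(5);st()
```

```text
pack [ 434.1 -240.5] [ 0.8 85.5]
pack [431.2 -88.9] [-0.9 87.4]
pack [ 427.4 -140.1] [ 0.9 85.8]
Fz -0.1 sd 0.14
t 30.4 p [432.3 -88.  219.9] yaw -90.93 F [ 0.17  0.02 -0.28] M [ 0.026  0.015 -0.035] op 28.3 q [-19.  -9.  93.   0.  96.  72.]
```

Call:
drive_tool(angular=[[0,0,0],[0,0,0],[0,0,0],[0,0,0],[0,0,0],[0,0,0],[0,0,0],[0,0,0]], dp=[[0,0,4],[0,0,8],[0,0,12],[0,0,13.2],[0,0,13.2],[0,0,13.2],[0,0,13.2],[0,0,13.2]], hand=[30,30,30,30,30,10,0,0], squeeze=35)

```text
clock: 31.4
ee_pos: [432.6, -89.2, 89.1]
ee_rot: [[-0.019, -1.0, 0.002], [-1.0, 0.019, -0.001], [0.001, -0.002, -1.0]]
contact_force: [-0.2, 0.6, 3.4]
opening: 11.8
```

Call:
drive_tool(angular=[[0,0,0],[0,0,0],[0,0,0],[0,0,0],[0,0,0],[0,0,0],[0,0,0],[0,0,0]], dp=[[0,0,0],[0,0,0],[0,0,-4],[0,0,-9],[0,0,-14.2],[0,0,-14.2],[0,0,-14.2],[0,0,-14.2]], hand=[0,0,0,0,0,0,0,0])

```text
clock: 32.4
ee_pos: [430.7, -88.7, 227.6]
ee_rot: [[-0.019, -1.0, -0.004], [-1.0, 0.019, 0.001], [-0.001, 0.004, -1.0]]
contact_force: [-0.2, -0.2, -1.2]
opening: 11.7
```

Run:
```python
from h import *
adv((0,0,-1))
st();weigh(6)
print("tray");plan([[(560,-140,240,-45,4),(685,-273,225,0,4)],[(685,-273,103,0,8)]],dry=True)
```

```text
cmd [431.78 -89.02 230.01 -91.06]
t 32.4 p [430.7 -88.7 227.6] yaw -91.06 F [-0.17 -0.2  -1.19] M [0.019 0.064 0.021] op 11.7 q [-19.  -9.  92.  -0.  97.  72.]
Fz -0.57 sd 0.31
tray
8 [('x4', [4.86, -12.91, -1.0], -46.1), ('x4', [17.93, -25.66, 0.5], -91.1)]
8 [('x8', [-0.0, -0.0, 12.2], 0.0)]
end cmd [685.02, -273.04, 103.01, 0.04]
```

Call:
drive_tool(angular=[[0,0,-10],[0,0,-20],[0,0,-30],[0,0,-40],[0,0,-50],[0,0,-60],[0,0,-70],[0,0,-80]], dp=[[1,-3,-0.5],[2.5,-6,-1],[4,-10,-1],[6,-14,-1],[9,-17,-1],[12,-20,-0.5],[15,-23,0],[17.93,-25.66,0.5]], hand=[0,0,0,0,0,0,0,0])

```text
clock: 33.7
ee_pos: [686.0, -274.0, 224.0]
ee_rot: [[0.983, -0.186, -0.001], [-0.186, -0.983, 0.0], [-0.001, -0.0, -1.0]]
contact_force: [0.4, -0.2, -0.8]
opening: 11.3
```

Call:
drive_tool(angular=[[0,0,-6],[0,0,-11.1],[0,0,-11.1],[0,0,-11.1],[0,0,-11.1],[0,0,-11.1],[0,0,-11.1],[0,0,-11.1]], dp=[[0,0,1],[0,0,3],[0,0,6],[0,0,9],[0,0,11.5],[0,0,12.1],[0,0,12.1],[0,0,12.1]], hand=[0,0,0,0,0,0,0,0])

```text
clock: 34.7
ee_pos: [685.2, -273.1, 104.2]
ee_rot: [[1.0, 0.001, 0.0], [0.001, -1.0, -0.0], [0.0, 0.0, -1.0]]
contact_force: [0.4, -0.4, -1.0]
opening: 11.5
```

Run:
```python
from h import *
d=snapshot("wrist");st();cv2.imwrite("pics/w9.png",d["pixels"]);adv((17.93,-25.66,.5,-80),(0,0,12.1,-11.1))
```

```text
t 34.75 p [ 685.2 -273.1  104.2] yaw 0.04 F [ 0.17  0.79 -0.83] M [-0.039 -0.106 -0.057] op 11.2 q [-26.  32.  59.  -0.  90. -26.]
cmd [ 6.8502e+02 -2.7304e+02  1.0401e+02  4.0000e-02]
```

View pics/w9.png

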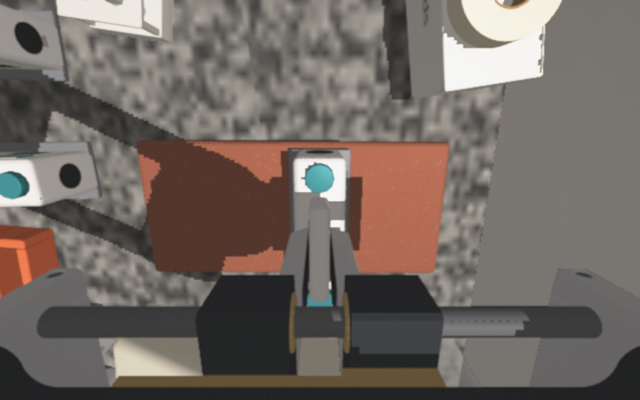

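Run:
```python
from h import *
adv((0,0,-12));plan([[(427.4,-140.1,220,-80,8)],[(427.4,-140.1,220,-89.1,8)]])
```

```text
cmd [ 6.8502e+02 -2.7304e+02  2.2401e+02  4.0000e-02]
8 [('x8', [-25.75, -13.31, 0.4], 80.0)]
8 [('x8', [-0.0, 0.0, 0.0], 9.1)]
end cmd [427.43, -140.12, 220.01, -89.06]
```

Call:
drive_tool(angular=[[0,0,0],[0,0,0],[0,0,0],[0,0,0],[0,0,0],[0,0,0],[0,0,0],[0,0,0]], dp=[[0,0,0.1],[0,0,0.1],[0,0,0.1],[0,0,0.1],[0,0,-1],[0,0,-4],[0,0,-8],[0,0,-12]], hand=[0,30,30,30,30,30,30,30])

```text
clock: 35.75
ee_pos: [685.0, -273.0, 226.2]
ee_rot: [[1.0, 0.001, 0.001], [0.001, -1.0, -0.0], [0.001, 0.0, -1.0]]
contact_force: [0.6, -0.6, 0.5]
opening: 28.1
```

Call:
drive_tool(angular=[[0,0,10],[0,0,20],[0,0,30],[0,0,40],[0,0,50],[0,0,60],[0,0,70],[0,0,80]], dp=[[-2,-1,0],[-6,-3,0],[-10,-5,0],[-14,-7,0],[-18,-9,0],[-22,-11,0],[-25.75,-13.31,0.4],[-25.75,-13.31,0.4]], hand=[30,30,30,30,30,30,30,30])

```text
clock: 36.75
ee_pos: [425.2, -138.7, 220.9]
ee_rot: [[0.169, -0.986, 0.001], [-0.986, -0.169, -0.0], [0.001, -0.001, -1.0]]
contact_force: [0.5, -0.1, 0.4]
opening: 28.6
```

Call:
drive_tool(angular=[[0,0,5],[0,0,9.1],[0,0,9.1],[0,0,9.1],[0,0,9.1],[0,0,9.1],[0,0,9.1],[0,0,9.1]], dp=[[0,0,0],[0,0,0],[0,0,0],[0,0,0],[0,0,0],[0,0,0],[0,0,0],[0,0,0]], hand=[30,30,30,30,30,30,30,30])

```text
clock: 37.75
ee_pos: [427.4, -140.1, 219.9]
ee_rot: [[0.016, -1.0, -0.0], [-1.0, -0.016, -0.0], [0.0, 0.0, -1.0]]
contact_force: [0.5, -0.1, 0.0]
opening: 28.1
```

Run:
```python
from h import *
d=findpacks();weigh(5);st()
```

```text
pack [ 433.9 -240.3] [ 0.7 86.1]
pack [ 426.1 -140.4] [-1.6 87.5]
Fz -0.14 sd 0.48
t 38.05 p [ 427.4 -140.1  220. ] yaw -89.06 F [ 0.17  0.99 -0.97] M [ 0.028 -0.021 -0.028] op 28.6 q [-25.  -8.  92.  -0.  96.  64.]
```

Slight twist (-1.6°) is within what the jaws align. Grasp and weigh.

Call:
drive_tool(angular=[[0,0,1],[0,0,2],[0,0,2.5],[0,0,2.5],[0,0,2.5],[0,0,2.5],[0,0,2.5],[0,0,2.5]], dp=[[0,0,4],[0,0,8],[0,0,12],[0,0,13.2],[0,0,13.2],[0,0,13.2],[0,0,13.2],[0,0,13.2]], hand=[30,30,30,30,30,10,0,0], squeeze=35)

```text
clock: 39.05
ee_pos: [428.2, -140.4, 89.2]
ee_rot: [[-0.027, -1.0, 0.002], [-1.0, 0.027, -0.001], [0.001, -0.002, -1.0]]
contact_force: [0.3, 0.3, 2.5]
opening: 11.9
```

Call:
drive_tool(angular=[[0,0,0],[0,0,0],[0,0,0],[0,0,0],[0,0,0],[0,0,0],[0,0,0],[0,0,0]], dp=[[0,0,0],[0,0,0],[0,0,-4],[0,0,-9],[0,0,-14.2],[0,0,-14.2],[0,0,-14.2],[0,0,-14.2]], hand=[0,0,0,0,0,0,0,0])

```text
clock: 40.05
ee_pos: [426.4, -139.7, 227.5]
ee_rot: [[-0.027, -1.0, -0.004], [-1.0, 0.027, 0.002], [-0.002, 0.004, -1.0]]
contact_force: [0.4, -0.3, -1.5]
opening: 12.0
```

Run:
```python
from h import *
adv((0,0,-1,2.5))
st();weigh(6)
print("tray");plan([[(622,-273,225,-11,8)]],dry=True)
print("lane1");plan([[(480,180,225,-79.9,8)],[(483.2,305.8,215,-79.9,5),(483.2,305.8,98,-79.9,3)]],dry=True)
```

```text
cmd [ 427.43 -140.12  230.01  -91.56]
t 40.05 p [ 426.4 -139.7  227.5] yaw -91.56 F [ 0.43 -0.26 -1.5 ] M [ 0.021 -0.006  0.036] op 12.0 q [-25.  -8.  91.  -0.  97.  66.]
Fz -0.85 sd 0.73
tray
8 [('x8', [12.75, -19.81, 0.5], -80.6)]
end cmd [621.98, -272.97, 225.01, -10.96]
lane1
8 [('x8', [-32.14, -4.38, 0.5], -11.7)]
8 [('x5', [-12.33, -2.53, 1.0], 0.0), ('x3', [-12.33, -2.53, 12.7], 0.0)]
end cmd [483.16, 305.8, 98.01, -79.86]
```

Call:
drive_tool(angular=[[0,0,-10],[0,0,-20],[0,0,-30],[0,0,-40],[0,0,-50],[0,0,-60],[0,0,-70],[0,0,-80.6]], dp=[[1,-2,-0.5],[2,-5,-1],[4,-8,-1],[6,-11,-1],[8,-14,-1],[10,-17,-0.5],[12.75,-19.81,0],[12.75,-19.81,0.5]], hand=[0,0,0,0,0,0,0,0])

```text
clock: 41.35
ee_pos: [623.0, -274.8, 221.9]
ee_rot: [[0.983, -0.186, -0.003], [-0.186, -0.983, 0.001], [-0.003, -0.0, -1.0]]
contact_force: [0.0, 0.9, -0.8]
opening: 11.4
```

Call:
drive_tool(angular=[[0,0,-6],[0,0,-11],[0,0,-11],[0,0,-11],[0,0,-11],[0,0,-11],[0,0,-11],[0,0,-11]], dp=[[0,0,1],[0,0,3],[0,0,6],[0,0,9],[0,0,11],[0,0,12.1],[0,0,12.1],[0,0,12.1]], hand=[0,0,0,0,0,0,0,0])

```text
clock: 42.35
ee_pos: [622.6, -273.3, 105.0]
ee_rot: [[1.0, 0.001, 0.002], [0.001, -1.0, -0.001], [0.002, 0.001, -1.0]]
contact_force: [0.4, 0.1, -0.6]
opening: 11.9
```

Run:
```python
from h import *
st();weigh(6);adv((12.75,-19.81,.5,-80.6),(0,0,12.1,-11),(0,0,-12));plan([[(433.9,-240.4,220,-80,8)],[(433.9,-240.4,220,-89.3,8)]])
```

```text
t 42.35 p [ 622.6 -273.3  105. ] yaw 0.04 F [ 0.41  0.06 -0.61] M [-0.06  -0.071  0.043] op 11.9 q [-28.  24.  69.  -0.  86. -29.]
Fz -0.91 sd 0.67
cmd [ 6.2198e+02 -2.7297e+02  2.2401e+02  4.0000e-02]
8 [('x8', [-18.81, -3.27, 0.4], 80.0)]
8 [('x8', [0.0, -0.0, 0.0], 9.3)]
end cmd [433.86, -240.4, 220.01, -89.26]
```

Spent confirmed; bottom is ~16 mm, lower 2 mm, release, go to the last pack.

Call:
drive_tool(angular=[[0,0,0],[0,0,0],[0,0,0],[0,0,0],[0,0,0],[0,0,0],[0,0,0],[0,0,0]], dp=[[0,0,0.2],[0,0,0.2],[0,0,0.2],[0,0,0.2],[0,0,-1],[0,0,-4],[0,0,-8],[0,0,-12]], hand=[0,0,30,30,30,30,30,30])

```text
clock: 43.65
ee_pos: [621.9, -272.9, 225.9]
ee_rot: [[1.0, 0.001, 0.0], [0.001, -1.0, -0.0], [0.0, 0.0, -1.0]]
contact_force: [-0.8, 0.4, -0.2]
opening: 27.9
```

Call:
drive_tool(angular=[[0,0,10],[0,0,20],[0,0,30],[0,0,40],[0,0,50],[0,0,60],[0,0,70],[0,0,80]], dp=[[-2,0,0],[-5,-1,0],[-8,-1.5,0],[-11,-2,0],[-14,-2.5,0],[-16,-3,0],[-18.81,-3.27,0.4],[-18.81,-3.27,0.4]], hand=[30,30,30,30,30,30,30,30])

```text
clock: 44.65
ee_pos: [432.5, -240.2, 221.0]
ee_rot: [[0.168, -0.986, 0.001], [-0.986, -0.168, -0.001], [0.001, -0.001, -1.0]]
contact_force: [0.6, 0.7, 0.5]
opening: 27.9
```

Call:
drive_tool(angular=[[0,0,5],[0,0,9.3],[0,0,9.3],[0,0,9.3],[0,0,9.3],[0,0,9.3],[0,0,9.3],[0,0,9.3]], dp=[[0,0,0],[0,0,0],[0,0,0],[0,0,0],[0,0,0],[0,0,0],[0,0,0],[0,0,0]], hand=[30,30,30,30,30,30,30,30])

```text
clock: 45.65
ee_pos: [433.9, -240.4, 220.0]
ee_rot: [[0.013, -1.0, -0.0], [-1.0, -0.013, -0.0], [0.0, 0.0, -1.0]]
contact_force: [-0.5, 0.1, 1.0]
opening: 28.5
```

Run:
```python
from h import *
d=findpacks();weigh(5);st();teal(d)
```

```text
pack [ 433.3 -240.3] [ 0.9 87.1]
Fz 0.01 sd 0.41
t 45.95 p [ 433.9 -240.4  220. ] yaw -89.26 F [0.52 0.06 0.63] M [ 0.023 -0.004 -0.009] op 28.1 q [-36.  -2.  87.  -0.  95.  54.]
teal [ 603.7 -274.9] 143 [357.6  17.5]
teal [ 476.9 -239.6] 192 [318.3 153.2]
teal [ 389.8 -240.9] 126 [318.6 230.9]
```

Call:
drive_tool(angular=[[0,0,0],[0,0,0],[0,0,0],[0,0,0],[0,0,0],[0,0,0],[0,0,0],[0,0,0]], dp=[[0,0,4],[0,0,8],[0,0,12],[0,0,13.2],[0,0,13.2],[0,0,13.2],[0,0,13.2],[0,0,13.2]], hand=[30,30,30,30,30,10,0,0], squeeze=35)

```text
clock: 46.95
ee_pos: [434.6, -240.6, 89.2]
ee_rot: [[0.013, -1.0, 0.002], [-1.0, -0.013, -0.001], [0.001, -0.002, -1.0]]
contact_force: [0.7, 1.3, 3.3]
opening: 12.1
```

Call:
drive_tool(angular=[[0,0,0],[0,0,0],[0,0,0],[0,0,0],[0,0,0],[0,0,0],[0,0,0],[0,0,0]], dp=[[0,0,0],[0,0,0],[0,0,-4],[0,0,-9],[0,0,-14.2],[0,0,-14.2],[0,0,-14.2],[0,0,-14.2]], hand=[0,0,0,0,0,0,0,0])

```text
clock: 47.95
ee_pos: [432.6, -239.6, 226.6]
ee_rot: [[0.013, -1.0, -0.005], [-1.0, -0.013, 0.003], [-0.003, 0.005, -1.0]]
contact_force: [-0.2, -0.3, -2.2]
opening: 11.9
```

Run:
```python
from h import *
adv((0,0,-1))
st();weigh(8)
print("tray");plan([[(560,-273,225,-9,8)]],dry=True)
print("lane1");plan([[(460,130,225,-79.9,8)],[(483.2,305.8,215,-79.9,5),(483.2,305.8,98,-79.9,3)]],dry=True)
```

```text
cmd [ 433.86 -240.4   230.01  -89.26]
t 47.95 p [ 432.6 -239.6  226.6] yaw -89.27 F [-0.24 -0.26 -2.24] M [ 0.07  -0.02  -0.032] op 11.9 q [-36.  -2.  86.  -0.  96.  54.]
Fz -3.06 sd 0.24
tray
8 [('x8', [3.42, -12.57, 0.5], -80.3)]
end cmd [559.99, -272.97, 225.01, -8.96]
lane1
8 [('x8', [-37.0, -3.09, 0.5], -9.4)]
8 [('x5', [-16.9, -5.38, 1.0], 0.0), ('x3', [-16.9, -5.38, 12.7], 0.0)]
end cmd [483.18, 305.8, 98.01, -79.86]
```

Run:
```python
from h import *
plan([[(460,130,225,-79.9,8)],[(483.2,305.8,215,-79.9,5),(483.2,305.8,98,-79.9,3)]])
```

```text
8 [('x8', [-37.0, -3.09, 0.5], -9.4)]
8 [('x5', [-16.9, -5.38, 1.0], 0.0), ('x3', [-16.9, -5.38, 12.7], 0.0)]
end cmd [483.18, 305.8, 98.01, -79.86]
```

Call:
drive_tool(angular=[[0,0,0],[0,0,-2],[0,0,-4],[0,0,-6],[0,0,-8],[0,0,-9.4],[0,0,-9.4],[0,0,-9.4]], dp=[[-4,0,0],[-9,-1,0],[-15,-1.5,0.5],[-21,-2,0.5],[-27,-2.5,0.5],[-32,-3,0.5],[-37,-3.09,0.5],[-37,-3.09,0.5]], hand=[0,0,0,0,0,0,0,0])

```text
clock: 49.35
ee_pos: [459.6, 133.1, 225.0]
ee_rot: [[0.182, -0.983, 0.0], [-0.983, -0.182, 0.001], [-0.001, -0.0, -1.0]]
contact_force: [-0.2, -0.8, -3.0]
opening: 11.9
```

Call:
drive_tool(angular=[[0,0,0],[0,0,0],[0,0,0],[0,0,0],[0,0,0],[0,0,0],[0,0,0],[0,0,0]], dp=[[-4,-1,0],[-9,-3,0],[-14,-4.5,0.5],[-16.9,-5.38,1],[-16.9,-5.38,5],[-16.9,-5.38,10],[-16.9,-5.38,12.7],[-16.9,-5.38,12.7]], hand=[0,0,0,0,0,0,0,0])

```text
clock: 50.35
ee_pos: [482.3, 304.2, 95.7]
ee_rot: [[0.175, -0.985, -0.004], [-0.985, -0.175, -0.003], [0.002, 0.004, -1.0]]
contact_force: [0.6, -0.5, -2.7]
opening: 11.7
```

Run:
```python
from h import *
d=snapshot("wrist");st();cv2.imwrite("pics/w10.png",d["pixels"])
hsv=cv2.cvtColor(d["pixels"],cv2.COLOR_BGR2HSV)
n,l,s,c=cv2.connectedComponentsWithStats(cv2.inRange(hsv,(50,80,60),(75,255,255)))
print([(s[i].tolist(),np.round(c[i],1).tolist()) for i in range(1,n) if s[i,4]>30]);teal(d)
```

```text
t 50.4 p [483.5 304.8  97.6] yaw -79.92 F [-0.6  -0.14 -2.74] M [ 0.043 -0.011  0.004] op 11.8 q [ 27.  11.  87.  -0.  82. 106.]
[([303, 137, 29, 10, 288], [316.9, 141.5]), ([464, 139, 30, 10, 231], [477.5, 144.4]), ([384, 140, 29, 9, 160], [395.4, 145.4])]
teal [624.4 284.4] 25 [397.3   8.7]
teal [607.9 218.4] 641 [500.2  62.9]
teal [595.1 279.2] 189 [393.7  66.6]
teal [567.6 251.2] 755 [427.3 123. ]
teal [579.9 183.5] 832 [539.2 122.5]
teal [520.4 310.3] 635 [319.1 180.7]
teal [430.5 301.5] 23 [309.4 302. ]
teal [432.3 287.6] 19 [328.6 302.8]
```

View pics/w10.png

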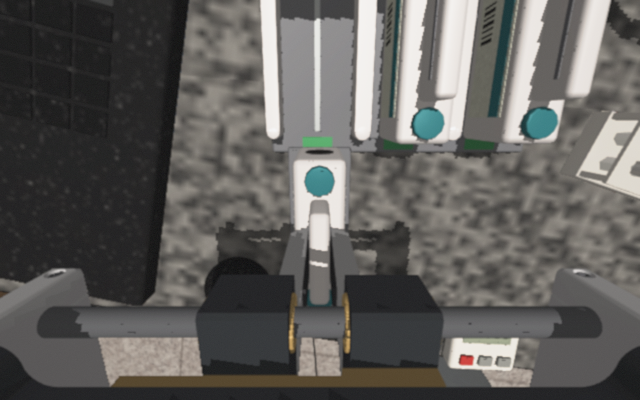

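Call:
drive_tool(angular=[[0,0,0],[0,0,0],[0,0,0],[0,0,0],[0,0,0],[0,0,0],[0,0,0],[0,0,0]], dp=[[-0.06,0,0],[-0.06,-1,0],[-0.06,-2.5,0],[-0.06,-4.5,0],[-0.06,-6,0],[-0.06,-7.5,0],[-0.06,-9,0],[-0.06,-10,0]], hand=[0,0,0,0,0,0,0,0])

```text
clock: 51.4
ee_pos: [583.1, 324.1, 97.8]
ee_rot: [[0.176, -0.984, 0.001], [-0.984, -0.176, -0.0], [0.0, -0.001, -1.0]]
contact_force: [0.4, 0.8, -2.8]
opening: 11.9
```

Call:
drive_tool(angular=[[0,0,0],[0,0,0],[0,0,0],[0,0,0],[0,0,0],[0,0,0],[0,0,0],[0,0,0]], dp=[[0,-0.3,0],[0,-0.6,0],[0,-0.9,0],[0,-1.2,0],[0,-1.5,0],[0,-1.8,0],[0,-2.1,0],[0,-2.1,0]], hand=[0,0,0,0,0,0,0,0])

```text
clock: 52.4
ee_pos: [598.7, 327.3, 98.2]
ee_rot: [[0.177, -0.984, -0.009], [-0.984, -0.177, -0.002], [0.0, 0.009, -1.0]]
contact_force: [-10.4, -2.7, 4.9]
opening: 11.7
```

Run:
```python
from h import *
d=snapshot("wrist");st();adv((-.06,-12.1,0),(0,.2,-15))
plan([[(520,220,300,-79.9,8)]])
```

```text
t 52.45 p [598.7 327.4  98.2] yaw -79.83 F [-11.    -2.53   4.59] M [-0.569  2.51  -0.036] op 11.6 q [ 24.  25.  69.   0.  87. 104.]
cmd [600.22 327.34 248.01 -79.86]
8 [('x8', [9.15, 9.79, -5.2], 0.0)]
end cmd [519.96, 220.04, 300.01, -79.86]
```

Call:
drive_tool(angular=[[0,0,0],[0,0,0],[0,0,0],[0,0,0],[0,0,0],[0,0,0],[0,0,0],[0,0,0]], dp=[[0,0.1,0.1],[0,0.2,0.2],[0,0.2,0.2],[0,0.2,0.2],[0,0.2,-1],[0,0.2,-5],[0,0.2,-10],[0,0.2,-15]], hand=[0,0,30,30,30,30,30,30])

```text
clock: 53.45
ee_pos: [600.6, 327.3, 250.8]
ee_rot: [[0.176, -0.984, 0.002], [-0.984, -0.176, 0.001], [-0.0, -0.002, -1.0]]
contact_force: [0.2, 0.3, -0.1]
opening: 28.0
```

Call:
drive_tool(angular=[[0,0,0],[0,0,0],[0,0,0],[0,0,0],[0,0,0],[0,0,0],[0,0,0],[0,0,0]], dp=[[2,2,-1],[5,5,-3],[9.15,9.79,-5.2],[9.15,9.79,-5.2],[9.15,9.79,-5.2],[9.15,9.79,-5.2],[9.15,9.79,-5.2],[9.15,9.79,-5.2]], hand=[40,40,40,40,40,40,40,40])

```text
clock: 54.45
ee_pos: [520.2, 220.6, 299.0]
ee_rot: [[0.177, -0.984, -0.001], [-0.984, -0.177, -0.001], [0.0, 0.002, -1.0]]
contact_force: [0.4, 0.6, 0.0]
opening: 37.4
```

Run:
```python
from h import *
d=snapshot("wrist");st();np.savez("w11.npz",**d);cv2.imwrite("pics/w11.png",d["pixels"])
a=np.radians(10.1);u=np.array([np.cos(a),np.sin(a)]);v=np.array([-np.sin(a),np.cos(a)])
for p in packs(d,68):
    if 82<p[2]<90: r=p[0]-[610.6,260.7];print("pack st x,y",round(r@u,1),round(r@v,1),"ang",round(p[1],1),"L",round(p[2],1))
plan([[(685,28.5,220,-63.8,8)],[(685,28.5,123,-63.8,8)]])
```

```text
t 54.5 p [520.2 220.5 299.2] yaw -79.83 F [ 0.39 -0.14  1.03] M [ 0.004  0.024 -0.002] op 37.5 q [ 17.   7.  69.  -0. 104.  97.]
pack st x,y -0.9 67.2 ang 10.2 L 85.2
pack st x,y -1.2 0.6 ang 10.0 L 85.4
pack st x,y -0.9 -65.7 ang 9.9 L 85.4
8 [('x8', [21.76, -12.87, 8.0], -16.1)]
8 [('x8', [0.0, -0.0, 9.7], 0.0)]
end cmd [684.96, 28.5, 123.01, -63.76]
```

View pics/w11.png

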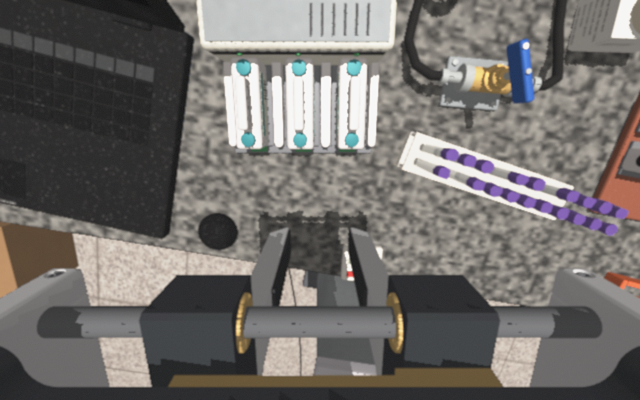

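Run:
```python
from h import *
a=snapshot("top");b=snapshot("scene")
for c in("top","scene"): print(c,[(np.round(r["at"]).tolist(),round(r["confidence"],2)) for r in look_for("pack_1",c)])
def crop(d,P,s):
    u=proj(d,[P])[0].astype(int);x,y=max(u[0]-s,0),max(u[1]-s,0);return cv2.resize(d["pixels"][y:y+2*s,x:x+2*s],(400,400),interpolation=cv2.INTER_CUBIC)
cv2.imwrite("pics/t1.png",np.hstack([crop(a,[660,-273,40],50),crop(b,[640,-273,40],60)]))
```

```text
top [([582.0, 184.0, 31.0], 0.78), ([610.0, -272.0, 74.0], 0.65), ([671.0, -270.0, 74.0], 0.59), ([563.0, 261.0, 47.0], 0.54), ([548.0, 315.0, 46.0], 0.46)]
scene [([607.0, -290.0, 64.0], 0.95), ([593.0, 184.0, 62.0], 0.94), ([575.0, 316.0, 69.0], 0.84), ([585.0, 254.0, 64.0], 0.84), ([676.0, -300.0, 72.0], 0.77)]
```

View pics/t1.png

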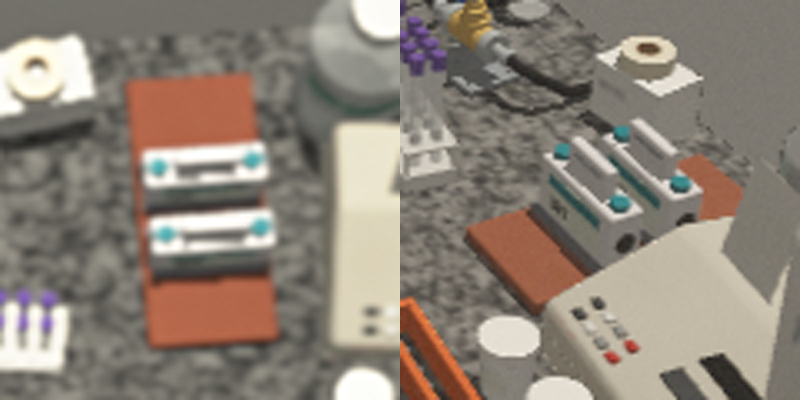

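Call:
drive_tool(angular=[[0,0,-4],[0,0,-8],[0,0,-12],[0,0,-16.1],[0,0,-16.1],[0,0,-16.1],[0,0,-16.1],[0,0,-16.1]], dp=[[4,-2,0],[8,-4,1],[12,-6,2],[16,-9,4],[20,-11,6],[21.76,-12.87,8],[21.76,-12.87,8],[21.76,-12.87,8]], hand=[40,40,40,40,40,40,40,40])

```text
clock: 55.7
ee_pos: [684.7, 29.2, 220.8]
ee_rot: [[0.443, -0.897, 0.001], [-0.897, -0.443, 0.0], [-0.0, -0.001, -1.0]]
contact_force: [-0.1, -0.7, 2.0]
opening: 37.6
```

```bash
cat >> h.py <<'E'
def bar(d=None):
    d=d or snapshot("wrist");hsv=cv2.cvtColor(d["pixels"],cv2.COLOR_BGR2HSV);m=cv2.inRange(hsv,(105,110,50),(125,255,255))
    n,l,s,c=cv2.connectedComponentsWithStats(cv2.morphologyEx(m,cv2.MORPH_CLOSE,np.ones((9,9))))
    for i in range(1,n):
        if s[i,4]<200: continue
        ys,xs=np.where(l==i);P=world(d,np.c_[xs,ys],120)[:,:2].astype(np.float32);print("bar",s[i],np.round(c[i]),np.round(np.hstack(cv2.minAreaRect(P)),1))
    return d
E
python3 - <<'E'
from h import *
st();bar()
E
```

```text
t 55.7 p [684.7  29.2 220.8] yaw -63.73 F [-0.1  -0.72  1.98] M [-0.04   0.042  0.014] op 37.6 q [-2. 23. 58.  0. 99. 61.]
bar [314 173  12  69 678] [319. 207.] [685.   28.2  64.   10.   26.5]
```

Call:
drive_tool(angular=[[0,0,0],[0,0,0],[0,0,0],[0,0,0],[0,0,0],[0,0,0],[0,0,0],[0,0,0]], dp=[[0,0,3],[0,0,6],[0,0,8.5],[0,0,9.7],[0,0,9.7],[0,0,9.7],[0,0,9.7],[0,0,9.7]], hand=[40,40,40,40,40,0,0,0], squeeze=20)

```text
clock: 56.75
ee_pos: [685.4, 28.4, 123.9]
ee_rot: [[0.442, -0.897, 0.002], [-0.897, -0.442, -0.0], [0.001, -0.001, -1.0]]
contact_force: [-0.5, 1.2, -0.1]
opening: 11.1
```

Call:
drive_tool(angular=[[0,0,0],[0,0,0],[0,0,0],[0,0,-4],[0,0,-9],[0,0,-14],[0,0,-19],[0,0,-24]], dp=[[0,0,0],[0,0,0],[0,0,0],[0,0,0],[0,0,0],[0,0,0],[0,0,0],[0,0,0]], hand=[0,0,0,0,0,0,0,0])

```text
clock: 57.75
ee_pos: [684.6, 29.7, 123.9]
ee_rot: [[0.771, -0.637, -0.0], [-0.637, -0.771, 0.002], [-0.002, -0.001, -1.0]]
contact_force: [-3.0, 4.0, 5.1]
opening: 9.8
```

Call:
drive_tool(angular=[[0,0,-5],[0,0,-10],[0,0,-15],[0,0,-18],[0,0,-21],[0,0,-21],[0,0,-21],[0,0,-21]], dp=[[0,0,0],[0,0,0],[0,0,0],[0,0,0],[0,0,0],[0,0,0],[0,0,0],[0,0,0]], hand=[0,0,0,0,0,0,0,0])

```text
clock: 58.75
ee_pos: [683.7, 30.1, 123.9]
ee_rot: [[0.947, -0.321, -0.002], [-0.321, -0.947, 0.003], [-0.003, -0.002, -1.0]]
contact_force: [-5.1, 3.8, 6.6]
opening: 9.8
```

Run:
```python
from h import *
st()
```

```text
t 58.75 p [683.7  30.1 123.9] yaw -18.71 F [-5.13  3.78  6.57] M [0.751 0.835 0.069] op 9.8 q [-2. 24. 67.  0. 89. 16.]
```

Call:
drive_tool(angular=[[0,0,0],[0,0,0],[0,0,0],[0,0,0],[0,0,0],[0,0,0],[0,0,0],[0,0,0]], dp=[[0,0,0],[0,0,0],[0,0,0],[0,0,-2],[0,0,-5],[0,0,-9.7],[0,0,-9.7],[0,0,-9.7]], hand=[40,40,40,40,40,40,40,40])

```text
clock: 59.75
ee_pos: [685.1, 28.4, 220.7]
ee_rot: [[0.947, -0.322, 0.001], [-0.322, -0.947, -0.0], [0.001, -0.0, -1.0]]
contact_force: [-0.4, 0.5, -0.2]
opening: 37.4
```

Run:
```python
from h import *
st();bar()
```

```text
t 59.75 p [685.1  28.4 220.7] yaw -18.77 F [-0.39  0.53 -0.19] M [-0.044 -0.05  -0.026] op 37.4 q [-2. 23. 58. -0. 99. 16.]
bar [312 172  11  69 655] [317. 206.] [683.8  29.2  63.9   9.2  71.3]
```

Run:
```python
from h import *
for c in("top","scene"):
    snapshot(c);print(c,[(np.round(r["at"]).tolist(),round(r["confidence"],2)) for r in look_for("pack_1",c)])
st();print(job_done())
```

```text
top [([600.0, 255.0, 69.0], 0.91), ([591.0, 320.0, 64.0], 0.82), ([612.0, -271.0, 75.0], 0.8), ([606.0, 191.0, 66.0], 0.71), ([671.0, -267.0, 74.0], 0.62)]
scene [([678.0, -299.0, 72.0], 0.89), ([576.0, 315.0, 70.0], 0.87), ([583.0, 254.0, 66.0], 0.69), ([592.0, 184.0, 61.0], 0.66), ([609.0, -287.0, 62.0], 0.57), ([676.0, 221.0, 78.0], 0.22), ([677.0, 16.0, 113.0], 0.19)]
t 60.0 p [684.3  28.5 218.1] yaw -18.76 F [ 0.13 -0.08 -1.48] M [-0.024 -0.038  0.015] op 37.6 q [-2. 23. 58. -0. 99. 16.]
the job is handed in; nothing more can be done
None
```

The station is reloaded and I handed the job in at 60 s; the interface reports no verdict, so the checks below are my own.

- **Valve shut:** I turned the bar clockwise about 56° until it stopped. The turning torque rose to 0.3–0.6 N m there, and the bar stayed put while the jaws slipped past it.
- **Full packs:** three of the five were full, weighing about 2.8–3.1 N. They went into lanes 1, 2 and 3, each pushed past the coupling to the hard stop with 11–12 N. In the last close view all three sat about 1 mm from my estimate of the home points, with the same depth in each lane.
- **Spent packs:** two weighed about 0.5–0.8 N. They stand upright on the tray.
- **Valve open:** I opened it to a camera-measured 44.8° from the seat (bar direction 26.5° to 71.3°). The gripper was clear of everything at the end.

One pack was knocked about 3 cm aside during the run; I measured it again before picking it up. The last detections put all five packs in their places, and no check failed. I did not measure the bystanders' final positions, but I did not notice the arm touch any of them. The force reading is noisy, by up to 0.7 N, but full and spent packs were clearly apart.

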